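# Pin a rear shock into its rocker yoke

### The job

The bicycle shock on the bench jig has swung up out of its rocker yoke: bring its eye down between the yoke's two ears, into line with their holes. Then push the loose steel axle through ear, eye and ear from the side with the brass washer until its head is fully home against the washer, and let go. The eye's offset bush may sit at any angle, so if the axle catches, ease things into line by feel rather than force it; leave the tape, hub and hex key where they are.

Things in the scene. Friction and masses are not known exactly. Their poses are not given: they have to be found in the camera images.
- yoke (a point): Rocker yoke of the fixed jig, dark steel, nearer the robot: point on the axle line midway between its two ears, 60 mm above the bench. x runs along the jig to the shock's pivot, y along the axle line to the brass washer, z up. Ears: round-ended, 30 mm wide, 8 mm thick, at y = 14.5 to 22.5 and -22.5 to -14.5 mm, tops at z = +15, each with a 13.6 mm through hole on the axle line.
- washer (a point): Centre of the outer face of the brass washer (25 mm across, 2 mm thick, 13.6 mm hole) on the yoke's +y ear, at y = 24.5 mm from the yoke point; axes as the yoke's. The axle's head ends against it. The jig's plate, 260 x 96 mm, has its top 48 mm below this point.
- eye_shank (a point): Middle of the shank of the shock's eye, a bare aluminium block 14 mm wide across its two flats, 18 mm high, 30 mm long: grip it here across the flats. x points along the shock to the pivot, y is square to the flats. The eye, a round boss 34 mm across and 24 mm wide, is centred at x = -34 mm and holds the bush. With the boss centred on the axle line this point is at x = +34, z = 0 mm from the yoke.
- eye (a point): Centre of the round boss of the shock's eye. In it turns a brass offset bush (27 mm across, 25 mm long) whose 13.6 mm bore, along y, is 3.5 mm off the boss's centre, in a direction that differs each time and is not given: it can be seen from the side while the eye is raised, or felt with the axle's nose. The bush turns easily; the eye yields to about 3 N, also to the axle's nose dragging on it.
- pivot (a point): Pivot of the shock on the jig, 165 mm from the yoke along x, same height; axes as the yoke's. The shock (black can, 37 mm thick, as far as 95 mm from here) swings about y, starts raised 0.35 to 0.65 rad, is stiff and stays where left (3 N at the eye moves it). Its shaft slides by hand (3 N, 13 mm in, 10 mm out from right) and its eye twists up to 0.3 rad; gripping the flats squares it.
- axle_mid (a point): Loose steel axle, lying level on the bench, about 80 g: shaft 12 mm thick, 66 mm long, its last 3 mm tapered to a blunt nose 10 mm across; head 8 mm long, 22 mm wide, 12 mm thick (flats level with the shaft). The point is on the axis half-way along the shaft: nose tip at x = +33, underside of the head at x = -33, head's end at x = -41 mm; z up as it lies.
- tape: roll of pale masking tape, 94 mm across, 25 mm high, bystander; origin under its centre
- hub: silver wheel hub, 110 mm long, 60 mm high, bystander; origin under its centre
- hex_key: black hex key, 125 x 40 x 8 mm, bystander; origin under its centre
Things that resemble listed ones, but are neither listed nor needed, are in the scene too. Leave any pink look-alike of the part that bears axle_mid alone.

How it is judged (in metres and radians):
On the way, in this order (a step that is already met when the one before it is completed fails the run):
1. the eye lies between the ears, its boss centred on the axle line to 7 mm (shank 34 mm behind the line and level with it) (x of eye_shank in the frame of yoke between 0.027 and 0.041 m and z of eye_shank in the frame of yoke between -0.007 and 0.007 m), for 0.2 s.
2. the axle has entered from the washer side and its nose has passed the first ear and gone into the eye (y of axle_mid in the frame of yoke below 0.036 m and x of axle_mid in the frame of yoke between -0.008 and 0.008 m and z of axle_mid in the frame of yoke between -0.008 and 0.008 m and angle between the x axis of axle_mid and the y axis of yoke, either way round below 0.2 rad), for 0.1 s.
At the end, for the whole second after the job is handed in: The axle lies through ear, eye and ear, on the yoke's axle line within 3 mm and 0.08 rad, its head against the brass washer (within 3 mm), and the eye is between the ears (shank point 34 mm from the yoke point within 7 mm, level within 7 mm); the axle is at rest and let go (all of step 1 and y of axle_mid in the frame of yoke between -0.0115 and -0.0055 m and x of axle_mid in the frame of yoke between -0.003 and 0.003 m and z of axle_mid in the frame of yoke between -0.003 and 0.003 m and angle between the x axis of axle_mid and the y axis of yoke, either way round below 0.08 rad and linear speed of axle below 0.02 m/s); the robot touches nothing.
It fails at once if the axle is forced against the shock's eye or its bush with more than 35 N (contact force between axle and eye above 35 N).
It fails at once if the axle is forced against the jig with more than 50 N (contact force between axle and jig above 50 N).
It fails at once if a bystander (tape, hub or hex key) is moved by more than 25 mm (distance of any of tape, hub, hex_key from where it was at the start of the episode above 0.025 m).
It also fails if it takes over 72 s, if anything falls off the work surface, if the arm or the gripper's body presses on something with over 40 N, if the wrist force passes 120 N, or if a joint passes its speed limit or range.

### The arm

A 6-joint arm with a two-finger parallel gripper is mounted at the origin on a cart in front of the work surface, level with it; the furniture and walls round the work are solid. World frame = base frame: x ahead of the robot, y to its left, z up, the work surface at z = 0. Lengths are in m, angles in degrees, forces in N, time in s.
With the tool pointing down it reaches from about 0.25 to 0.725 m from the base axis. Payload 9.7 kg.
Tool frame: the origin (TCP) lies at the very end of the fingers, on their centre line; the grasp point (between the pads) lies 19 mm behind it; z points along the fingers, y is the line along which they close (so a half turn about z gives the same grasp; the last joint's range is limited). The gripper opens to 85 mm and grips with 20 to 120 N. Pads are 22 mm wide; open, the fingers measure 114 mm over their backs; the gripper's body (76 mm by 85 mm) begins 54 mm behind the grasp point. The pads swing forward as they close: fully open they stand 13 mm farther back than shut.
Start: joints at [70.245, 4.979, 10.078, 95.1, 0, 90], TCP at [0.186, 0.518, 0.231] pointing down, gripper open.
Joint ranges: [-179.16, 179.16], [-48.56, 103.87], [-65.8, 70.77], [-126.05, 130.52], [-82.76, 87.17], [-180, 180]. Speed limits (degrees/s): [127.2, 127.2, 147.25, 180, 180, 180].

### API

Orientations are given as [roll, pitch, yaw] about the fixed x, y, z axes, in that order (R = Rz(yaw) Ry(pitch) Rx(roll)).
In Python, from workcell import bot gives the robot as it stands.
- The arm moves only by the tool arm_command, never from a script. Its argument "series" is a list of rows, each a list of 4 numbers: the shift along the tool's x, y, z in m, then the turn about the tool's z in rad. A call has exactly 5 rows; each row is the pose to reach, as a shift and turn from the pose commanded when the call began, along the tool's axes at that moment; what a row does not reach only later rows make up. A row lasts 1/10 s, in which the tool goes at most 50 mm and 8.59 degrees, less where a joint would pass 70% of its speed; a pose out of reach is approached as far as the arm can. A call with a gripper value outside its range is refused whole. "hand" is the finger opening in m, from 0 to 0.0854, set as the call begins (left out, the last holds). The fingers move at their own pace and stop on an object; "grip_force" is the grip in N (left out, the last holds). Time passes only in rows, so rows that repeat a pose let the fingers close, or fill a call up. It gives the time, the measured TCP pose, the force, the opening and the grip force at its end, in the units of the state.
- bot.get_obs(): the state, without advancing time (a new reading comes with each control period).
- bot.camera(name): name is "scene" or "top" or "wrist"; returns a dict with "color" (384x512x3 uint8, blue, green, red), "camera_matrix" (3x3 intrinsics, pixels), "xyz" and "orientation" of the camera in the world; the wrist camera has in their place "T_tool_cam" (4x4, takes a point from camera to tool coordinates, whose origin is the TCP and whose axes are the flange's). Camera axes: x right, y up, looking along -z (the intrinsics and any distortion apply to the point x, -y, -z); pixel columns grow to the right and rows downward; lengths in m; the calibration is good to about 2 mm. A picture is of the moment at which its call begins: read the wrist's pose just before it. There is no depth.
- bot.job_done(): hands the job in; it is judged then, once.
Trained networks look in the newest picture that a camera, given by its name, has taken for a name from the list of things; names that differ only in an ending like _2 or _b are one class to them, and where a whole thing is asked for, a point or a joint stands for the part that bears it (a point fixed in the world has none). Each returns a list of dicts, best first, with "confidence" (0 to 1); they miss things now and then, are a little off and sometimes report something else, mostly with a low value. They report only what shows in the picture. A call takes as long as a camera call. They do not tell look-alikes from the thing itself.
- bot.find_in(camera, target): "location" ([column, row] in pixels, amid what is visible of it).
- bot.mark_of(camera, target): "location" ([column, row] in pixels: a listed point, or the origin of a listed thing).
The state is a dict: "time": time; "q": joint angles; "qd": joint speeds; "joint_efforts": joint torques, N m; "ee_pos": TCP position; "tcp_rot": TCP orientation; "wrist_force": force on the tool from outside, world axes, zero at the start; "torque": the same for the moment, N m; "opening": finger opening in m; "grasp_force": force on a finger pad.
Only numpy, scipy, OpenCV 4.12 (cv2) and the standard library are available. Lean on these libraries where they do the work, as an engineer would, in place of code of your own. Each camera call takes 0.05 s, during which the arm holds its last target. There are 200 camera calls.

## Working session

There is one attempt and no reset: what is moved stays moved. The work goes in short steps, Python scripts to look and compute and a tool call to move; the robot and the scene stay as the last step left them, time stands still between calls to the robot, and variables do not carry over. Pictures are saved under pics/ and viewed, at most 10 in all, crops included, and the job is handed in when it is done.

Besides the shell and the picture viewer there is one more tool, called after "Call:" by a JSON object that holds its "fn" and its "kwargs", one argument or row to a line. arm_command: Moves the arm, as the interface text tells. Its arguments: {"type":"object","properties":{"series":{"type":"array"},"hand":{"type":"number"},"grip_force":{"type":"number"}},"required":["series"]}

```bash
ls; mkdir -p pics; cat > h.py <<'E'
import numpy as np, cv2
from scipy.spatial.transform import Rotation as R
from workcell import bot
def rot(o): 
    o=np.asarray(o,float)
    return R.from_euler('xyz',o,degrees=True).as_matrix() if o.size==3 else (R.from_quat(o).as_matrix() if o.size==4 else o)
def cam(n):
    s=bot.get_obs(); c=bot.camera(n)
    if n=='wrist':
        T=np.eye(4);T[:3,:3]=rot(s['tcp_rot']);T[:3,3]=s['ee_pos'];T=T@np.array(c['T_tool_cam'])
    else:
        T=np.eye(4);T[:3,:3]=rot(c['orientation']);T[:3,3]=c['xyz']
    return c['color'],np.array(c['camera_matrix']),T,c.get('distortion')
def ray(K,T,px):
    v=np.linalg.inv(K)@[px[0],px[1],1]; d=T[:3,:3]@[v[0],-v[1],-v[2]]; return T[:3,3],d/np.linalg.norm(d)
def onz(K,T,px,z):
    o,d=ray(K,T,px); return o+d*(z-o[2])/d[2]
def proj(K,T,p):
    q=T[:3,:3].T@(np.asarray(p)-T[:3,3]); u=K@[q[0],-q[1],-q[2]]; return u[:2]/u[2]
def tri(rs):
    A=sum(np.eye(3)-np.outer(d,d) for o,d in rs); b=sum((np.eye(3)-np.outer(d,d))@o for o,d in rs); return np.linalg.solve(A,b)
E
python3 - <<'E'
from h import *
np.set_printoptions(precision=3,suppress=True)
print(bot.get_obs())
ims=[]
c=bot.camera('scene');print({k:v for k,v in c.items() if k!='color'})
c=bot.camera('wrist');print({k:v for k,v in c.items() if k!='color'})
for n in('scene','top'):
    im,K,T,_=cam(n);ims.append(im); print(n,K.tolist(),T)
    np.savez(n,K=K,T=T)
    for t in 'yoke washer eye_shank eye pivot axle_mid tape hub hex_key'.split():
        print(t,[(np.round(r['location'],1).tolist(),round(r['confidence'],2)) for r in bot.mark_of(n,t)][:4])
    print('find axle',[(np.round(r['location'],1).tolist(),round(r['confidence'],2)) for r in bot.find_in(n,'axle_mid')][:5])
    cv2.imwrite(f'pics/{n}_raw.png',im)
cv2.imwrite('pics/a.png',cv2.resize(np.vstack(ims),(450,675)) if 0 else np.vstack(ims)[:, :])
E
python3 -c "
import cv2;cv2.imwrite('pics/s1.png',cv2.resize(cv2.imread('pics/scene_raw.png'),(800,600)));cv2.imwrite('pics/t1.png',cv2.resize(cv2.imread('pics/top_raw.png'),(800,600)))"
```

```text
pics
{'time': 0.0, 'q': array([70.245,  5.012, 10.033, 95.098, -0.001, 90.   ]), 'qd': array([ 0.068,  0.012, -0.071, -0.072,  0.032,  0.1  ]), 'joint_efforts': array([ -0.003, -52.04 ,  46.48 ,   0.017,  -0.   ,  -0.   ]), 'ee_pos': array([0.186, 0.517, 0.231]), 'tcp_rot': array([-179.923,    0.001,  160.245]), 'wrist_force': array([ 0.213, -0.567, -0.332]), 'torque': array([ 0.028, -0.009,  0.035]), 'grasp_force': 0.0, 'opening': 0.08537243811244838}
{'camera_matrix': array([[452.801,   0.   , 256.069],
       [  0.   , 452.801, 188.951],
       [  0.   ,   0.   ,   1.   ]]), 'xyz': array([-0.173, -0.635,  1.046]), 'orientation': array([ 44.634,   1.185, -56.765])}
{'camera_matrix': array([[342.043,   0.   , 260.457],
       [  0.   , 342.043, 189.562],
       [  0.   ,   0.   ,   1.   ]]), 'T_tool_cam': array([[ 0.   ,  0.958,  0.288,  0.073],
       [ 1.   , -0.   , -0.   , -0.   ],
       [ 0.   ,  0.288, -0.958, -0.143],
       [ 0.   ,  0.   ,  0.   ,  1.   ]])}
scene [[452.80062828128484, 0.0, 256.0689605144393], [0.0, 452.80062828128484, 188.95131674084928], [0.0, 0.0, 1.0]]
[... 636 characters left out ...]
0.0, 258.87838793599406], [0.0, 486.74575401884795, 184.71800571148876], [0.0, 0.0, 1.0]] [[-0.044  0.979 -0.199  0.373]
 [-0.999 -0.044  0.004 -0.069]
 [-0.005  0.199  0.98   1.317]
 [ 0.     0.     0.     1.   ]]
yoke [([158.3, 235.7], 0.98)]
washer [([147.3, 236.0], 0.61)]
eye_shank [([151.3, 213.3], 0.75)]
eye [([151.9, 223.0], 0.84)]
pivot [([157.6, 170.6], 0.59)]
axle_mid [([294.8, 223.9], 0.58), ([314.0, 264.2], 0.45), ([301.5, 122.6], 0.42)]
tape [([156.6, 172.8], 0.69), ([284.0, 173.4], 0.56)]
hub [([382.7, 243.5], 0.71), ([157.6, 235.7], 0.51)]
hex_key [([250.7, 218.4], 0.53)]
find axle [([337.8, 214.3], 0.63), ([306.1, 122.6], 0.57), ([312.0, 263.5], 0.53), ([297.6, 224.4], 0.43)]
```

View pics/s1.png

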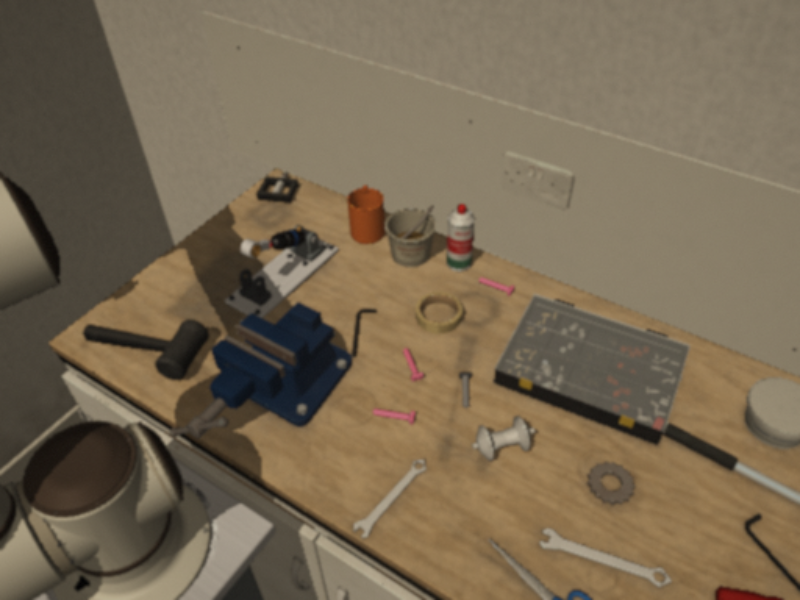

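View pics/t1.png

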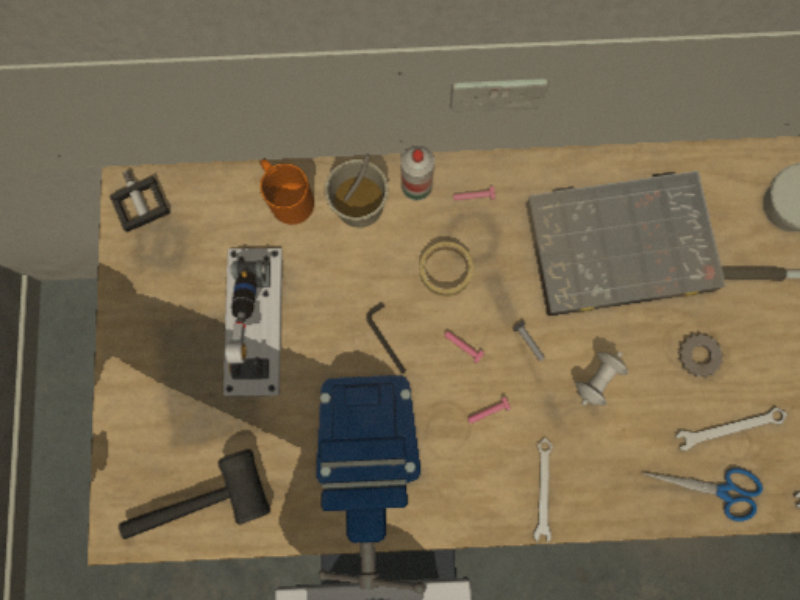

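The pictures (800-px views) show one bare steel axle: top (528,340), scene (465,388). The look-alikes are pink axles, top (463,345), (488,408), (473,193). Other long things are the spanners at top (543,490) and (730,428). The jig is at top (250,320), with the yoke nearer the robot and a raised silver eye. A blue vise stands beside it.

```bash
python3 - <<'E'
from h import *
np.set_printoptions(precision=4,suppress=True)
S=np.load('scene.npz');P=np.load('top.npz')
m={'yoke':((158.9,176.9),(158.3,235.7)),'washer':((154.5,175.3),(147.3,236)),'shank':((168.7,159.8),(151.3,213.3)),'eye':((158.8,159.7),(151.9,223)),'pivot':((197,152.6),(157.6,170.6)),'axle':((298.4,249),(338,217.5))}
for k,(a,b) in m.items():
    rs=[ray(S['K'],S['T'],a),ray(P['K'],P['T'],b)];p=tri(rs)
    print(k,p,'top@z',onz(P['K'],P['T'],b,.06 if k!='axle' else .006),onz(S['K'],S['T'],a,.06 if k!='axle' else .006))
s=.64
for n,px in (('head end',(518,324)),('nose',(543,359)),('vise',(320,380)),('vise2',(416,470)),('plate',(225,247)),('plate2',(280,393)),('caddy hammer',(240,455)),('hammer',(225,490))):
    print(n,onz(P['K'],P['T'],(px[0]*s,px[1]*s),.006))
im=cv2.imread('pics/top_raw.png'); a=im[195:240,310:365]; b=cv2.imread('pics/scene_raw.png')[225:270,270:325]
cv2.imwrite('pics/axlecrop.png',cv2.resize(np.hstack([a,b]),None,fx=7,fy=7,interpolation=cv2.INTER_CUBIC))
E
```

```text
yoke [0.5016 0.1892 0.0773] top@z [0.5052 0.1912 0.06  ] [0.512  0.2056 0.06  ]
washer [0.5055 0.2178 0.066 ] top@z [0.5057 0.2196 0.06  ] [0.5101 0.2225 0.06  ]
shank [0.5594 0.1997 0.099 ] top@z [0.5644 0.2093 0.06  ] [0.5906 0.2331 0.06  ]
eye [0.5262 0.1964 0.1273] top@z [0.5389 0.2077 0.06  ] [0.5736 0.2612 0.06  ]
pivot [0.6848 0.1953 0.0388] top@z [0.6779 0.1926 0.06  ] [0.6684 0.1763 0.06  ]
axle [ 0.5398 -0.286   0.0014] top@z [ 0.5385 -0.2845  0.006 ] [ 0.5375 -0.2882  0.006 ]
head end [ 0.567 -0.269  0.006]
nose [ 0.5042 -0.3076  0.006 ]
vise [0.4852 0.0776 0.006 ]
vise2 [ 0.3277 -0.08    0.006 ]
plate [0.7285 0.2415 0.006 ]
plate2 [0.4661 0.1466 0.006 ]
caddy hammer [0.3653 0.2152 0.006 ]
hammer [0.3092 0.2403 0.006 ]
```

View pics/axlecrop.png

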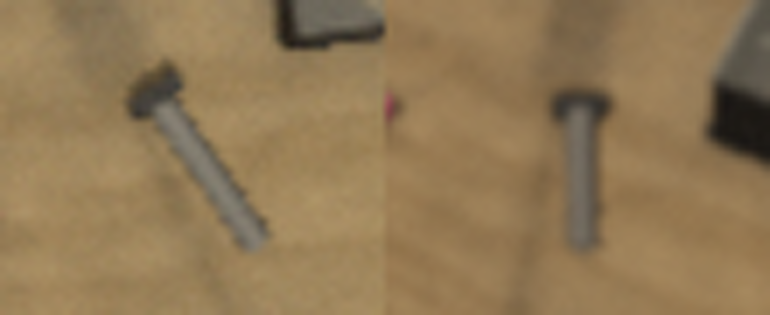

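The crop shows the steel axle (not pink): head at upper left, nose at lower right, top raw pixel (338,217). Next I'll look at the eye from the washer side, using the wrist camera.

Call:
{"fn": "arm_command", "kwargs": {
  "series": [
    [-0.04,-0.012,0.009,0.149],
    [-0.08,-0.024,0.018,0.298],
    [-0.12,-0.036,0.027,0.447],
    [-0.16,-0.048,0.036,0.596],
    [-0.2,-0.06,0.045,0.745]
  ]
}}

```text
time: 1.7
ee_pos: [0.355, 0.3924, 0.1861]
tcp_rot: [180.0, -0.0, 117.2]
wrist_force: [0.1, 0.2, 0.2]
opening: 0.0855
grasp_force: 0.0
```

```bash
cat > go.py <<'E'
import sys; from h import *
# usage: go.py x y z yaw : shift in tool axes from the present pose
np.set_printoptions(precision=4,suppress=True)
s=bot.get_obs(); t=np.array([float(v) for v in sys.argv[1:4]]); yaw=float(sys.argv[4])
M=rot(s['tcp_rot']); d=M.T@(t-s['ee_pos']); dy=-((yaw-s['tcp_rot'][2]+180)%360-180)
print('t',round(s['time'],2),'pos',s['ee_pos'],'rot',s['tcp_rot'],'shift',d,'turn',round(np.radians(dy),3),'F',s['wrist_force'],'q',s['q'],'open',s['opening'])
E
python3 go.py 0.525 0.27 0.14 90
```

```text
t 1.7 pos [0.355  0.3924 0.1861] rot [179.9776  -0.0092 117.2211] shift [-0.1866  0.0952  0.0461] turn 0.475 F [0.1399 0.1803 0.1554] q [ 47.8678   1.3797   1.3018  89.8979   0.0007 110.6466] open 0.08551655249119933
```

Call:
{"fn": "arm_command", "kwargs": {
  "series": [
    [-0.04,0.02,0.01,0.12],
    [-0.08,0.04,0.02,0.24],
    [-0.12,0.06,0.03,0.36],
    [-0.16,0.08,0.04,0.475],
    [-0.187,0.095,0.046,0.475]
  ]
}}

```text
time: 2.2
ee_pos: [0.5263, 0.2696, 0.1394]
tcp_rot: [-180.0, 0.0, 90.0]
wrist_force: [-0.6, 0.2, -0.7]
opening: 0.0858
grasp_force: 0.0
```

```bash
python3 - <<'E'
from h import *
np.set_printoptions(precision=4,suppress=True)
im,K,T,_=cam('wrist'); np.savez('w1',K=K,T=T); print(T)
for t in 'yoke washer eye_shank eye pivot'.split():
    print(t,[(np.round(r['location'],1).tolist(),round(r['confidence'],2)) for r in bot.mark_of('wrist',t)][:3])
cv2.imwrite('pics/w1_raw.png',im); cv2.imwrite('pics/w1.png',cv2.resize(im,(800,600),interpolation=cv2.INTER_CUBIC))
E
```

```text
[[ 1.     -0.0007 -0.0008  0.5261]
 [ 0.0009  0.9577  0.2879  0.3426]
 [ 0.0005 -0.2879  0.9577  0.2827]
 [ 0.      0.      0.      1.    ]]
yoke [([240.2, 292.1], 0.82)]
washer [([239.8, 266.9], 0.97)]
eye_shank [([314.4, 357.0], 0.6)]
eye []
pivot [([458.2, 299.0], 0.64)]
```

View pics/w1.png

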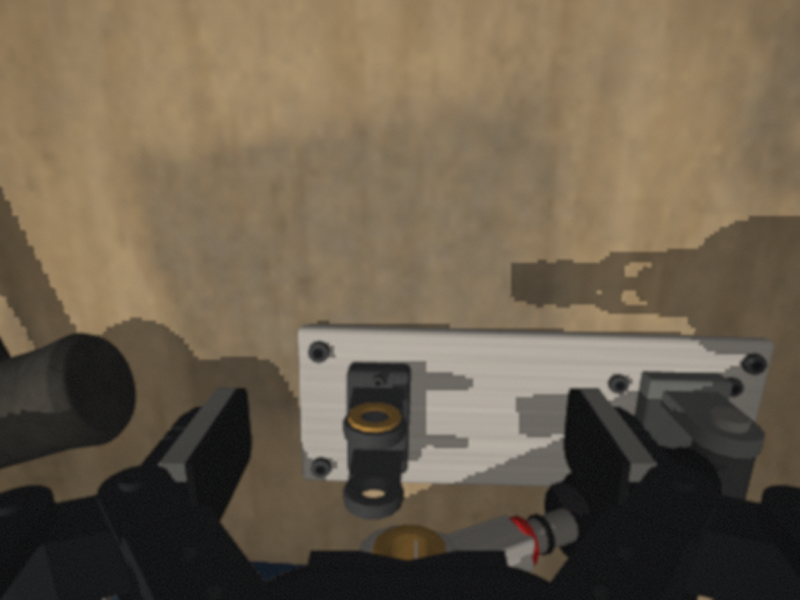

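The jig shows from the washer side: washer at raw (240,267), far ear at (240,315). The raised eye is half hidden by the gripper at (262,350). Rising a little should clear it.

Call:
{"fn": "arm_command", "kwargs": {
  "series": [
    [0,0,-0.02,0],
    [0,0,-0.035,0],
    [0,0,-0.04,0],
    [0,0,-0.04,0],
    [0,0,-0.04,0]
  ]
}}

```text
time: 3.0
ee_pos: [0.5241, 0.2721, 0.1798]
tcp_rot: [-180.0, 0.0, 90.4]
wrist_force: [-0.3, 0.3, 0.5]
opening: 0.0851
grasp_force: 0.0
```

```bash
python3 - <<'E'
from h import *
np.set_printoptions(precision=4,suppress=True)
W=np.load('w1.npz')
m1={'yoke':(240.2,292.1),'washer':(239.8,266.9)}
for k,z in (('yoke',.06),('washer',.06)): print(k,onz(W['K'],W['T'],m1[k],z))
im,K,T,_=cam('wrist'); np.savez('w2',K=K,T=T); print(T[:3,3])
for t in 'yoke washer eye_shank eye pivot'.split():
    r=bot.mark_of('wrist',t)[:1]
    for q in r: print(t,np.round(q['location'],1),round(q['confidence'],2),onz(K,T,q['location'],.06))
cv2.imwrite('pics/w2_raw.png',im); cv2.imwrite('pics/w2.png',cv2.resize(im[230:370,190:390],(800,560),interpolation=cv2.INTER_CUBIC))
E
```

```text
yoke [0.5112 0.1956 0.06  ]
washer [0.5112 0.2167 0.06  ]
[0.5234 0.345  0.3232]
yoke [246.3 271.8] 0.62 [0.5124 0.1916 0.06  ]
washer [244.6 245.3] 0.61 [0.5111 0.2168 0.06  ]
eye_shank [305.2 315.4] 0.79 [0.5654 0.1477 0.06  ]
eye [260.  324.7] 0.67 [0.5247 0.1375 0.06  ]
pivot [435.2 276.2] 0.71 [0.6767 0.1885 0.06  ]
```

View pics/w2.png

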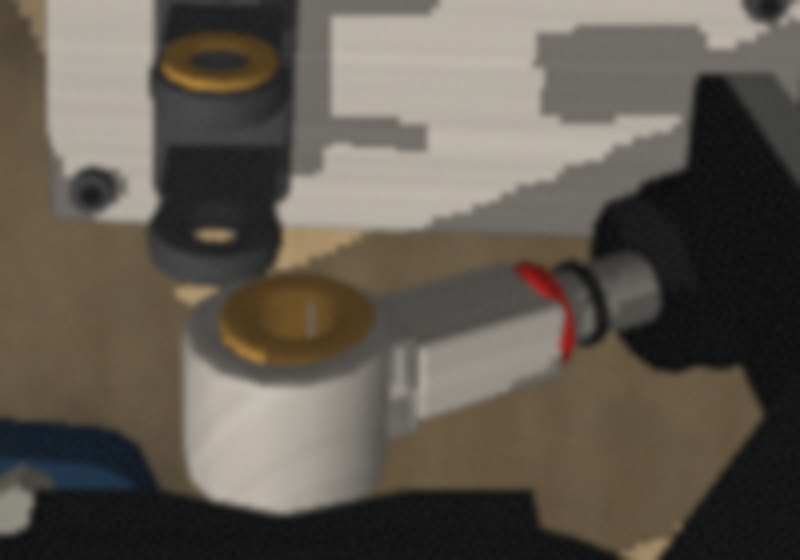

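Face-on view from the washer side, image down being world up. The bush is centred near crop (297,318) and the bore sits slightly towards image-up, about (298,311). I'll rectify the face to measure that properly.

```bash
python3 - <<'E'
from h import *
W=np.load('w2.npz');K,T=W['K'],W['T'];im=cv2.imread('pics/w2_raw.png')
y=.192+.0125
# face centre: bush ellipse centre px
px=(190+296.5/4,230+318/4)
o,d=ray(K,T,px); c=o+d*(y-o[1])/d[1]; print('bush centre',c, 'angle', np.degrees(np.arctan2(c[2]-.06,.6767-c[0])), 'r',np.hypot(c[2]-.06,.6767-c[0]))
h=.02
src=np.float32([proj(K,T,(c[0]+a,y,c[2]+b)) for a,b in((-h,h),(h,h),(h,-h),(-h,-h))])
n=500
H=cv2.getPerspectiveTransform(src,np.float32([[0,0],[n,0],[n,n],[0,n]]))
r=cv2.warpPerspective(im,H,(n,n),flags=cv2.INTER_CUBIC)
r=cv2.convertScaleAbs(r,alpha=1.8)
for i in range(0,n,125): cv2.line(r,(i,0),(i,8),(0,255,0),1);cv2.line(r,(0,i),(8,i),(0,255,0),1)
cv2.circle(r,(250,250),2,(0,255,0),-1)
cv2.imwrite('pics/face.png',r)
E
```

```text
bush centre [0.52698901 0.2045     0.12989185] angle 25.025291166338857 r 0.1652218204821853
```

View pics/face.png

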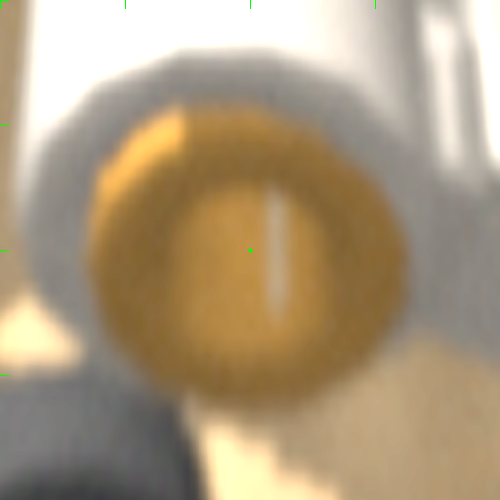

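Call:
{"fn": "arm_command", "kwargs": {
  "series": [
    [-0.02,0.003,0.03,-0.007],
    [-0.042,0.003,0.06,-0.007],
    [-0.042,0.003,0.078,-0.007],
    [-0.042,0.003,0.078,-0.007],
    [-0.042,0.003,0.078,-0.007]
  ]
}}

```text
time: 3.8
ee_pos: [0.5279, 0.2298, 0.1028]
tcp_rot: [180.0, -0.0, 90.7]
wrist_force: [-0.0, -0.2, 0.9]
opening: 0.0854
grasp_force: 0.0
```

```bash
python3 - <<'E'
from h import *
L=[]
for i in range(6):
    im,K,T,_=cam('wrist');L.append(im.astype(float))
im=np.mean(L,0); np.savez('w3',K=K,T=T,im=im)
y=.192+.0125
print(T[:3,3],bot.get_obs()['wrist_force'])
for t in ('eye','washer','eye_shank'):
    for q in bot.mark_of('wrist',t)[:1]: print(t,q['location'],q['confidence'])
c=np.array([.527,y,.1299]);h=.02
src=np.float32([proj(K,T,(c[0]+a,y,c[2]+b)) for a,b in((-h,h),(h,h),(h,-h),(-h,-h))]);print(src)
H=cv2.getPerspectiveTransform(src,np.float32([[0,0],[560,0],[560,560],[0,560]]))
r=cv2.warpPerspective(im.astype(np.float32),H,(560,560),flags=cv2.INTER_CUBIC)
g=r[...,1]; st=np.clip((r-20)*1.6,0,255)
for i in range(0,560,140): st[:8,i]=st[i,:8]=(0,255,0)
cv2.imwrite('pics/face2.png',st)
E
```

```text
[0.52688159 0.30308756 0.24687055] [0.05970785 0.32985103 0.28802134]
eye [250.7, 366.9] 0.7
washer [234.9, 236.3] 0.95
eye_shank [233.6, 236.0] 0.73
[[199.72813 377.17398]
 [312.6485  378.20483]
 [299.90686 308.3361 ]
 [214.12073 307.44186]][ WARN:0@5.684] global loadsave.cpp:1063 imwrite_ Unsupported depth image for selected encoder is fallbacked to CV_8U.
```

View pics/face2.png

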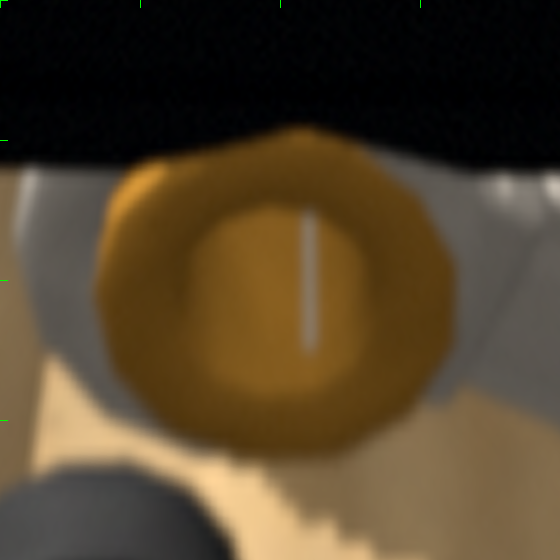

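```bash
cat > fit.py <<'E'
from h import *
from scipy.optimize import least_squares
np.set_printoptions(precision=2,suppress=True)
y=.2045
for f in ('w2','w3'):
    W=np.load(f+'.npz');K,T=W['K'],W['T']
    im=(W['im'] if f=='w3' else cv2.imread('pics/w2_raw.png')).astype(np.float32)
    hsv=cv2.cvtColor(im/255,cv2.COLOR_BGR2HSV)
    c0=np.array([.527,y,.1299])
    rs=np.arange(0,24,.25)
    print(f)
    B=[];G=[]
    for a in range(0,360,20):
        P=np.array([proj(K,T,c0+np.array([r*np.cos(np.radians(a)),0,r*np.sin(np.radians(a))])*1e-3) for r in rs]).astype(np.float32)
        s=cv2.remap(hsv,P[:,0].reshape(1,-1),P[:,1].reshape(1,-1),cv2.INTER_LINEAR)[0]
        # brass: saturation>.5
        i=np.argmax((s[:,1]<.5)&(rs>9)); j=i+3
        gv=np.median(s[j:j+4,2]); dev=(np.abs(s[:,2]-gv)>.08)|(s[:,1]>.3)
        k=j+np.argmax(dev[j:]) if dev[j:].any() else -1
        print(a,'brass',rs[i],'gray sat/val %.2f %.2f'%(s[j,1],gv),'edge',rs[k] if k>0 else None)
E
python3 fit.py
```

```text
w2
0 brass 12.0 gray sat/val 0.25 0.30 edge None
20 brass 11.0 gray sat/val 0.29 0.32 edge 17.75
40 brass 10.0 gray sat/val 0.34 0.31 edge 10.75
60 brass 10.25 gray sat/val 0.32 0.32 edge 11.0
80 brass 10.25 gray sat/val 0.35 0.32 edge 11.0
100 brass 11.0 gray sat/val 0.36 0.33 edge 11.75
120 brass 12.5 gray sat/val 0.29 0.34 edge 16.5
140 brass 13.0 gray sat/val 0.24 0.32 edge 17.25
160 brass 13.0 gray sat/val 0.22 0.31 edge 18.0
180 brass 12.5 gray sat/val 0.30 0.33 edge 19.25
200 brass 12.5 gray sat/val 0.26 0.31 edge 16.0
220 brass 12.25 gray sat/val 0.34 0.29 edge 13.0
240 brass 12.25 gray sat/val 0.37 0.25 edge 13.0
260 brass 12.25 gray sat/val 0.40 0.40 edge 13.0
280 brass 12.25 gray sat/val 0.41 0.34 edge 13.0
300 brass 12.25 gray sat/val 0.41 0.37 edge 13.0
320 brass 12.5 gray sat/val 0.37 0.36 edge 13.25
340 brass 12.25 gray sat/val 0.33 0.29 edge 13.0
w3
0 brass 12.25 gray sat/val 0.16 0.30 edge None
20 brass 11.5 gray sat/val 0.14 0.31 edge 16.75
40 brass 10.75 gray sat/val 0.18 0.30 edge 13.25
60 brass 11.0 gray sat/val 0.14 0.10 edge None
80 brass 11.25 gray sat/val 0.05 0.09 edge 23.0
100 brass 10.25 gray sat/val 0.05 0.09 edge 23.25
120 brass 10.75 gray sat/val 0.07 0.09 edge None
140 brass 13.25 gray sat/val 0.10 0.09 edge None
160 brass 13.25 gray sat/val 0.10 0.29 edge 18.5
180 brass 13.0 gray sat/val 0.15 0.31 edge 19.0
200 brass 13.0 gray sat/val 0.16 0.30 edge 16.75
220 brass 12.75 gray sat/val 0.25 0.30 edge 15.0
240 brass 12.75 gray sat/val 0.32 0.44 edge 13.5
260 brass 12.75 gray sat/val 0.37 0.55 edge 13.5
280 brass 12.75 gray sat/val 0.39 0.37 edge 13.5
300 brass 12.5 gray sat/val 0.38 0.38 edge 13.25
320 brass 12.75 gray sat/val 0.30 0.35 edge 14.75
340 brass 12.75 gray sat/val 0.18 0.29 edge None
```

```bash
python3 - <<'E'
from h import *
a=cv2.imread('pics/w2_raw.png')[288:356,230:300].astype(float)
b=np.load('w3.npz')['im'][298:358,195:320]
g=lambda x,f:cv2.resize((255*np.clip((x-15)/125,0,1)**.6).astype(np.uint8),None,fx=f,fy=f,interpolation=cv2.INTER_CUBIC)
a=g(a,4.4);b=g(b,6); b=cv2.copyMakeBorder(b,0,0,0,10,0)
o=np.zeros((b.shape[0]+0,800,3),np.uint8)
w=max(a.shape[1],b.shape[1]); f=lambda x:cv2.copyMakeBorder(x,0,0,0,w-x.shape[1],cv2.BORDER_CONSTANT)
o=np.vstack([f(g(cv2.imread('pics/w2_raw.png')[288:356,230:300].astype(float),3.3)),f(b)]);print(o.shape)
cv2.imwrite('pics/zoom.png',o)
E
```

```text
(584, 760, 3)
```

View pics/zoom.png

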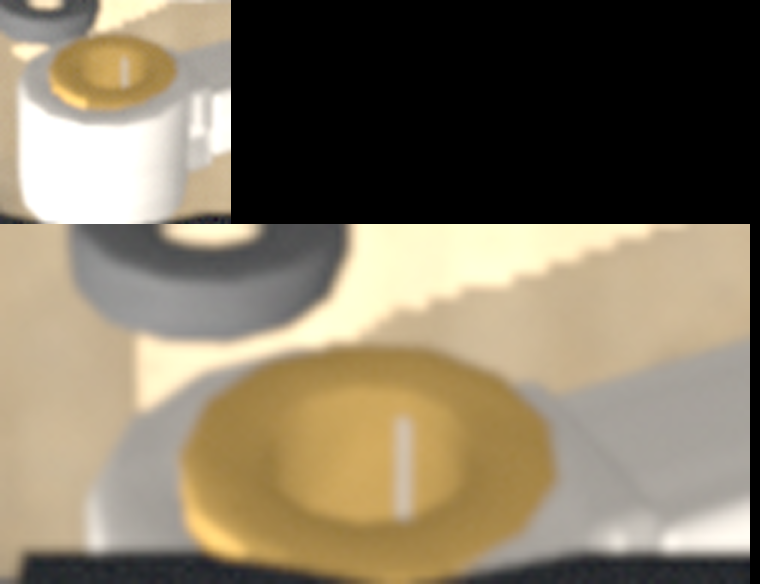

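The zoom settles it: the brass bush lies off-centre in the boss, almost touching its edge at image top and right. With image-up being world-down, that puts the bore towards +x and −z, about −47° while raised. After swinging down 25° it will be about −22°, an offset of (+3.2, −1.3) mm. So the shank should be set at x = 30.8, z = +1.3 mm. Now I'll grip the shank.

Call:
{"fn": "arm_command", "kwargs": {
  "series": [
    [0,0,-0.05,0],
    [0,0,-0.09,-0.14],
    [-0.01,0.01,-0.09,-0.28],
    [-0.02,0.02,-0.09,-0.42],
    [-0.039,0.033,-0.09,-0.56]
  ]
}}

```text
time: 4.75
ee_pos: [0.5616, 0.1916, 0.1928]
tcp_rot: [180.0, -0.0, 123.2]
wrist_force: [0.0, -0.3, 0.2]
opening: 0.0854
grasp_force: 0.0
```

Call:
{"fn": "arm_command", "kwargs": {
  "series": [
    [0,0,0,-0.145],
    [0,0,0,-0.29],
    [0,0,0,-0.435],
    [0,0,0,-0.58],
    [0,0,0,-0.725]
  ]
}}

```text
time: 5.25
ee_pos: [0.5614, 0.1912, 0.1923]
tcp_rot: [180.0, -0.0, 164.7]
wrist_force: [-0.6, 0.5, 1.1]
opening: 0.0855
grasp_force: 0.0
```

Call:
{"fn": "arm_command", "kwargs": {
  "series": [
    [0,0,0,-0.145],
    [0,0,0,-0.245],
    [0,0,0,-0.245],
    [0,0,0,-0.245],
    [0,0,0,-0.245]
  ]
}}

```text
time: 5.75
ee_pos: [0.5613, 0.1912, 0.1923]
tcp_rot: [180.0, -0.0, 178.3]
wrist_force: [-0.0, -0.1, 0.6]
opening: 0.0851
grasp_force: 0.0
```

```bash
python3 go.py .561 .1905 .096 178.5; python3 - <<'E'
from h import *
im,K,T,_=cam('wrist');cv2.imwrite('pics/w4_raw.png',im);np.savez('w4',K=K,T=T)
np.set_printoptions(precision=4,suppress=True)
for t,z in (('eye_shank',.1154),('eye',.13),('yoke',.06),('washer',.06),('pivot',.06)):
    for q in bot.mark_of('wrist',t)[:1]: print(t,q['location'],round(q['confidence'],2),onz(K,T,q['location'],z))
E
```

```text
t 5.75 pos [0.5613 0.1912 0.1923] rot [179.9983  -0.0008 178.2746] shift [ 0.0003 -0.0007  0.0963] turn -0.004 F [-0.0424 -0.1252  0.5873] q [18.8081 10.3129 11.6603 91.3475  0.0019 20.5335] open 0.0851362711234462
eye_shank [264.3, 194.6] 0.96 [0.5579 0.1937 0.1154]
eye [264.2, 151.9] 0.72 [0.5261 0.1944 0.13  ]
yoke [264.9, 114.5] 0.67 [0.5092 0.1961 0.06  ]
washer [293.1, 119.1] 0.94 [0.5134 0.2183 0.06  ]
pivot [262.0, 294.1] 0.92 [0.6721 0.1891 0.06  ]
```

Call:
{"fn": "arm_command", "kwargs": {
  "series": [
    [0,0.002,0.03,0],
    [0,0.002,0.06,0],
    [0,0.002,0.085,0],
    [0,0.002,0.096,0],
    [0,0.002,0.096,0]
  ],
  "hand": 0.06
}}

```text
time: 6.55
ee_pos: [0.5607, 0.1929, 0.095]
tcp_rot: [-180.0, -0.1, 178.4]
wrist_force: [0.8, -0.5, -0.0]
opening: 0.0601
grasp_force: 0.0
```

Call:
{"fn": "arm_command", "kwargs": {
  "series": [
    [0,0,0,0],
    [0,0,0,0],
    [0,0,0,0],
    [0,0,0,0],
    [0,0,0,0]
  ],
  "hand": 0.0,
  "grip_force": 25
}}

```text
time: 7.05
ee_pos: [0.5617, 0.1932, 0.0971]
tcp_rot: [180.0, 0.1, 178.4]
wrist_force: [-0.6, -0.8, 3.9]
opening: 0.0135
grasp_force: 30.5
```

Call:
{"fn": "arm_command", "kwargs": {
  "series": [
    [0,0,0,0],
    [0,0,0,0],
    [0,0,0,0],
    [0,0,0,0],
    [0,0,0,0]
  ]
}}

```text
time: 7.55
ee_pos: [0.5615, 0.1932, 0.0964]
tcp_rot: [180.0, 0.0, 178.4]
wrist_force: [-0.2, 0.2, 4.4]
opening: 0.0134
grasp_force: 30.4
```

Call:
{"fn": "arm_command", "kwargs": {
  "series": [
    [0.003,0,0.005,0],
    [0.0055,0,0.01,0],
    [0.0075,0,0.015,0],
    [0.009,0,0.02,0],
    [0.0105,0,0.0255,0]
  ]
}}

```text
time: 8.05
ee_pos: [0.5508, 0.1935, 0.0704]
tcp_rot: [-180.0, 0.0, 178.4]
wrist_force: [3.6, -1.3, 2.2]
opening: 0.0136
grasp_force: 30.4
```

Call:
{"fn": "arm_command", "kwargs": {
  "series": [
    [0.0015,0,0.0055,0],
    [0.003,0,0.011,0],
    [0.004,0,0.0165,0],
    [0.005,0,0.022,0],
    [0.0055,0,0.027,0]
  ]
}}

```text
time: 8.55
ee_pos: [0.5452, 0.1936, 0.0433]
tcp_rot: [-180.0, -0.0, 178.4]
wrist_force: [3.5, -1.3, 3.7]
opening: 0.0134
grasp_force: 31.4
```

Call:
{"fn": "arm_command", "kwargs": {
  "series": [
    [0,0,0,0],
    [0,0,0,0],
    [0,0,0,0],
    [0,0,0,0],
    [0,0,0,0]
  ]
}}

```text
time: 9.05
ee_pos: [0.5448, 0.1935, 0.0432]
tcp_rot: [-180.0, -0.1, 178.4]
wrist_force: [0.2, -0.1, -4.8]
opening: 0.0135
grasp_force: 30.3
```

```bash
python3 go.py .5454 .193 .0438 178.4; python3 - <<'E'
from h import *
np.set_printoptions(precision=4,suppress=True)
im,K,T,_=cam('wrist');cv2.imwrite('pics/w5_raw.png',im);np.savez('w5',K=K,T=T)
for t,z in (('eye_shank',.061),('eye',.061),('yoke',.06),('washer',.06),('pivot',.06)):
    for q in bot.mark_of('wrist',t)[:1]: print(t,q['location'],round(q['confidence'],2),onz(K,T,q['location'],z))
E
```

```text
t 9.05 pos [0.5448 0.1935 0.0432] rot [-179.9821   -0.0911  178.4108] shift [-0.0006 -0.0005 -0.0006] turn 0.0 F [ 0.1988 -0.1325 -4.7543] q [19.5507  9.4329 -5.8441 74.8144  0.0162 21.1398] open 0.013523607620034135
eye_shank [259.9, 271.5] 0.68 [0.5447 0.1932 0.061 ]
eye [260.4, 185.8] 0.69 [0.5078 0.1944 0.061 ]
washer [324.4, 192.9] 0.83 [0.5116 0.2191 0.06  ]
```

Call:
{"fn": "arm_command", "kwargs": {
  "series": [
    [0,0,0,0],
    [0,0,0,0],
    [0,0,0,0],
    [0,0,0,0],
    [0,0,-0.01,0]
  ],
  "hand": 0.06
}}

```text
time: 9.85
ee_pos: [0.5448, 0.1934, 0.053]
tcp_rot: [-180.0, -0.1, 178.4]
wrist_force: [0.8, 0.1, -1.1]
opening: 0.0599
grasp_force: 0.0
```

Call:
{"fn": "arm_command", "kwargs": {
  "series": [
    [0,0,-0.04,0],
    [0,0,-0.08,0],
    [0,0,-0.11,0],
    [0,0,-0.12,0],
    [0,0,-0.12,0]
  ]
}}

```text
time: 10.35
ee_pos: [0.5462, 0.1939, 0.1759]
tcp_rot: [179.9, 0.2, 178.4]
wrist_force: [0.0, 0.3, -0.7]
opening: 0.0594
grasp_force: 0.0
```

```bash
python3 - <<'E'
from h import *
np.set_printoptions(precision=4,suppress=True)
im,K,T,_=cam('wrist');cv2.imwrite('pics/w6_raw.png',im);np.savez('w6',K=K,T=T)
for t,z in (('eye_shank',.061),('eye',.061),('yoke',.06),('washer',.06),('pivot',.06)):
    for q in bot.mark_of('wrist',t)[:1]: print(t,q['location'],round(q['confidence'],2),onz(K,T,q['location'],z))
cv2.imwrite('pics/w6.png',cv2.resize(im[60:360,60:460],(800,600),interpolation=cv2.INTER_CUBIC))
E
python3 go.py .5385 -.286 .2 -60
```

```text
eye_shank [260.9, 181.1] 0.87 [0.5439 0.1943 0.061 ]
eye [263.7, 136.0] 0.23 [0.5088 0.1973 0.061 ]
yoke [260.9, 136.6] 0.56 [0.5093 0.1952 0.06  ]
washer [294.1, 139.6] 0.78 [0.5123 0.2203 0.06  ]
pivot [259.1, 323.7] 0.79 [0.677  0.1891 0.06  ]
t 10.65 pos [0.5449 0.1934 0.1723] rot [-179.954    -0.1233  178.4073] shift [-0.0069 -0.4794 -0.0273] turn -2.122 F [-0.4926 -0.2903 -0.7722] q [19.5442  8.1775  7.0395 88.9936  0.0015 21.1368] open 0.059826670081472945
```

View pics/w6.png

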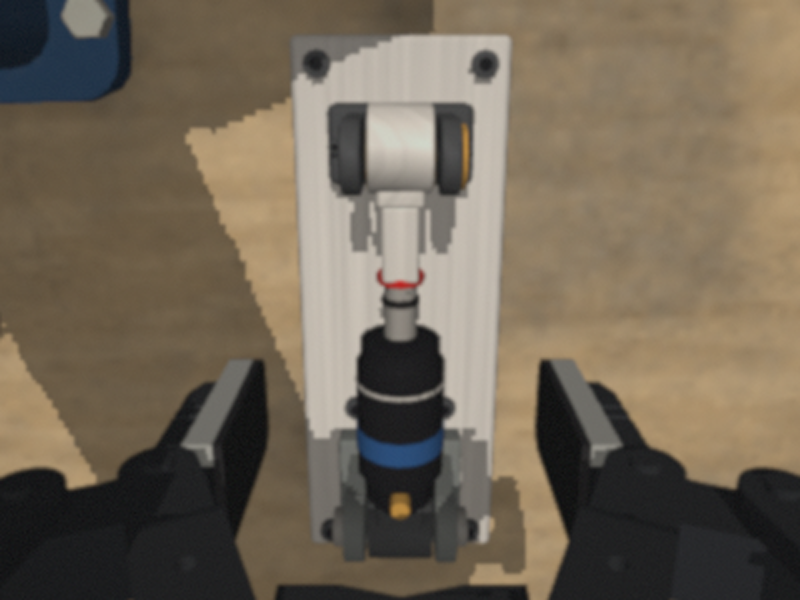

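The eye sits between the ears, washer side on the right (crop (465,150)), and the shock is straight. Now for the axle.

Call:
{"fn": "arm_command", "kwargs": {
  "series": [
    [0,0,-0.04,0.149],
    [0,-0.02,-0.07,0.298],
    [0,-0.06,-0.07,0.447],
    [0,-0.1,-0.07,0.596],
    [0,-0.14,-0.07,0.745]
  ],
  "hand": 0.05
}}

```text
time: 11.15
ee_pos: [0.5412, 0.0525, 0.2432]
tcp_rot: [-180.0, -0.0, 135.4]
wrist_force: [-0.1, -0.2, 0.3]
opening: 0.0497
grasp_force: 0.0
```

```bash
python3 go.py .5385 -.2865 .17 31.6
```

```text
t 11.15 pos [0.5412 0.0525 0.2432] rot [-179.9684   -0.0243  135.4118] shift [-0.2361 -0.2432  0.0733] turn 1.812 F [-0.147  -0.1677  0.2802] q [ 5.5367  4.433  10.8302 96.4369 -0.0016 50.1248] open 0.049740939493785934
```

Call:
{"fn": "arm_command", "kwargs": {
  "series": [
    [-0.033,-0.034,0,0.149],
    [-0.066,-0.068,0,0.298],
    [-0.099,-0.102,0.01,0.447],
    [-0.132,-0.136,0.02,0.596],
    [-0.165,-0.17,0.03,0.745]
  ]
}}

```text
time: 11.65
ee_pos: [0.5404, -0.1851, 0.2128]
tcp_rot: [-180.0, -0.0, 92.7]
wrist_force: [0.8, -0.2, -0.4]
opening: 0.0504
grasp_force: 0.0
```

```bash
python3 go.py .5385 -.2865 .17 31.6
```

```text
t 11.65 pos [ 0.5404 -0.1851  0.2128] rot [-179.9629   -0.0188   92.6835] shift [-0.1012 -0.0066  0.0427] turn 1.066 F [ 0.7586 -0.1501 -0.4163] q [-18.9096   7.6126  10.8855  93.3143   0.0038  68.4069] open 0.05038940441859841
```

Call:
{"fn": "arm_command", "kwargs": {
  "series": [
    [-0.035,-0.002,0.01,0.149],
    [-0.07,-0.004,0.02,0.298],
    [-0.101,-0.007,0.043,0.447],
    [-0.101,-0.007,0.043,0.596],
    [-0.101,-0.007,0.043,0.745]
  ]
}}

```text
time: 12.15
ee_pos: [0.5383, -0.2853, 0.1686]
tcp_rot: [-179.8, 0.0, 49.9]
wrist_force: [-0.7, 0.6, 0.7]
opening: 0.0501
grasp_force: 0.0
```

Call:
{"fn": "arm_command", "kwargs": {
  "series": [
    [0,0,0,0.149],
    [0,0,0,0.298],
    [0,0,0,0.32],
    [0,0,0,0.32],
    [0,0,0,0.32]
  ]
}}

```text
time: 12.65
ee_pos: [0.5393, -0.2844, 0.1705]
tcp_rot: [-180.0, 0.0, 32.2]
wrist_force: [0.2, 0.3, 0.1]
opening: 0.05
grasp_force: 0.0
```

```bash
cat > ax.py <<'E'
from h import *
np.set_printoptions(precision=4,suppress=True)
im,K,T,_=cam('wrist');cv2.imwrite('pics/ax_raw.png',im)
for q in bot.mark_of('wrist','axle_mid')[:3]: print(np.round(q['location'],1),round(q['confidence'],2),onz(K,T,q['location'],.006))
L=[(np.array(q['location']),q['confidence']) for q in bot.mark_of('wrist','axle_mid')[:1]]
# rectify to bench z=.006, tool-aligned, 1 px = 0.25 mm about the mark; segment steel (low saturation)
s=bot.get_obs(); c=onz(K,T,L[0][0],.006); a=np.radians(31.6)
u=np.array([np.cos(a),np.sin(a),0]);v=np.array([-u[1],u[0],0]);h=.06
src=np.float32([proj(K,T,c+i*h*u+j*h*v) for i,j in((-1,1),(1,1),(1,-1),(-1,-1))])
H=cv2.getPerspectiveTransform(src,np.float32([[0,0],[480,0],[480,480],[0,480]]))
r=cv2.warpPerspective(im,H,(480,480));cv2.imwrite('pics/axr_raw.png',r)
hsv=cv2.cvtColor(r,cv2.COLOR_BGR2HSV);m=((hsv[...,1]<75)).astype(np.uint8)
n,lab,st,cc=cv2.connectedComponentsWithStats(m)
k=[i for i in range(1,n) if 800<st[i,4]<40000]
for i in k:
    p=np.argwhere(lab==i)[:,::-1].astype(np.float32)
    d=cv2.fitLine(p,cv2.DIST_HUBER,0,.01,.01).ravel()
    w=lambda q:c+((q[0]-240)*u+(240-q[1])*v)*.00025
    t=(p-d[2:])@d[:2]
    ang=31.6+np.degrees(np.arctan2(-d[1],d[0]))
    print('blob',st[i],'ang',ang,'ends',w(d[2:]+d[:2]*t.min()),w(d[2:]+d[:2]*t.max()))
cv2.imwrite('pics/axr.png',np.hstack([r,cv2.cvtColor(m*255,cv2.COLOR_GRAY2BGR)])[100:380,:800])
E
python3 ax.py; python3 go.py .5385 -.2865 .17 31.6
```

```text
[122.4 228.5] 0.72 [ 0.418  -0.2023  0.006 ]
[263.3 179.4] 0.7 [ 0.5328 -0.2918  0.006 ]
[149.7 100.4] 0.66 [ 0.5402 -0.1699  0.006 ]
blob [    0   318   181   162 15360] ang -0.12620354 ends [ 0.3771 -0.2641  0.006 ] [ 0.4366 -0.2642  0.006 ]
t 12.8 pos [ 0.5393 -0.2844  0.1707] rot [-179.9955    0.0044   32.1089] shift [-0.0018  0.0013  0.0007] turn 0.009 F [0.0124 1.0846 0.6655] q [-27.8064  12.4484  11.7507  89.3084  -0.0015 120.0846] open 0.04987038337181348
```

View pics/axr.png

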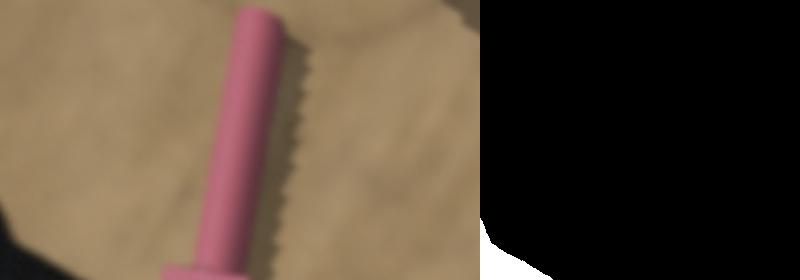

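That mark was a pink look-alike. The steel axle is the second mark, at pixel (263,179), which matches the top-view position, so I'll use that. The picture budget is spent, so from here I work by numbers.

```bash
sed -i "s/^L=.*/L=[(min((q['location'] for q in bot.mark_of('wrist','axle_mid')),key=lambda p:np.linalg.norm(onz(K,T,p,.006)[:2]-[.5365,-.288])),1)]/; s/h=.06$/h=.06/" ax.py
cat >> ax.py <<'E'
# profile widths along axle axis rows
bg=np.median(hsv[...,1]); print('bg sat',bg)
for th in (60,75,90):
  m=(hsv[...,1]<th).astype(np.uint8);n,lab,st,cc=cv2.connectedComponentsWithStats(m)
  i=lab[240,240]; print(th,i,st[i] if i else None)
  if i:
    p=np.argwhere(lab==i)[:,::-1]; print([(x,int(q.min()),int(q.max())) for x in range(60,440,24) for q in [p[p[:,0]==x][:,1]] if len(q)])
E
python3 ax.py
```

```text
[146.5  99.7] 0.94 [ 0.5395 -0.1673  0.006 ]
[123.8 229.4] 0.94 [ 0.418  -0.2037  0.006 ]
[261.8 181.9] 0.93 [ 0.5301 -0.292   0.006 ]
blob [  115   195   308    92 16586] ang 30.766808 ends [ 0.503  -0.3077  0.006 ] [ 0.5689 -0.2685  0.006 ]
blob [ 308  452  111   28 1621] ang 32.18026 ends [ 0.5749 -0.3325  0.006 ] [ 0.5982 -0.3178  0.006 ]
bg sat 93.0
60 2 [  117   198   304    88 15211]
[(132, 216, 258), (156, 216, 261), (180, 216, 261), (204, 216, 261), (228, 216, 262), (252, 217, 261), (276, 217, 263), (300, 217, 263), (324, 218, 263), (348, 217, 263), (372, 217, 264), (396, 198, 283), (420, 209, 256)]
75 2 [  115   195   308    92 16586]
[(132, 214, 259), (156, 213, 262), (180, 213, 262), (204, 214, 263), (228, 214, 263), (252, 215, 263), (276, 215, 264), (300, 215, 265), (324, 216, 264), (348, 215, 265), (372, 215, 266), (396, 195, 285), (420, 203, 279)]
90 27 [  110   119   370   207 23508]
[(132, 212, 264), (156, 210, 266), (180, 208, 266), (204, 211, 267), (228, 211, 266), (252, 211, 265), (276, 212, 267), (300, 212, 269), (324, 178, 268), (348, 184, 268), (372, 121, 269), (396, 129, 287), (420, 198, 292)]
```

```bash
python3 go.py .5486 -.2806 .002 30.8
```

```text
t 12.95 pos [ 0.5393 -0.2844  0.1708] rot [180.      -0.0016  32.0576] shift [0.0099 0.0017 0.1688] turn 0.022 F [ 0.0654 -0.5541  0.4054] q [-27.807   12.4468  11.7574  89.3098   0.0014 120.1354] open 0.04966191026731545
```

Call:
{"fn": "arm_command", "kwargs": {
  "series": [
    [0.01,0.002,0.045,0.022],
    [0.01,0.002,0.09,0.022],
    [0.01,0.002,0.13,0.022],
    [0.01,0.002,0.155,0.022],
    [0.01,0.002,0.168,0.022]
  ],
  "hand": 0.045
}}

```text
time: 13.45
ee_pos: [0.5476, -0.2802, -0.0]
tcp_rot: [-179.8, 0.1, 30.8]
wrist_force: [-0.8, -0.4, 0.7]
opening: 0.0451
grasp_force: 0.0
```

Call:
{"fn": "arm_command", "kwargs": {
  "series": [
    [0,0,0,0],
    [0,0,0,0],
    [0,0,0,0],
    [0,0,0,0],
    [0,0,0,0]
  ],
  "hand": 0.0,
  "grip_force": 60
}}

```text
time: 13.95
ee_pos: [0.55, -0.2814, 0.0048]
tcp_rot: [179.8, -0.1, 30.8]
wrist_force: [-0.9, 0.5, 6.4]
opening: 0.0091
grasp_force: 59.5
```

Call:
{"fn": "arm_command", "kwargs": {
  "series": [
    [0,0,0,0],
    [0,0,0,0],
    [0,0,-0.03,0],
    [0,0,-0.07,0],
    [0,0,-0.11,0]
  ]
}}

```text
time: 14.45
ee_pos: [0.5486, -0.2807, 0.1142]
tcp_rot: [-180.0, 0.0, 30.8]
wrist_force: [1.2, -0.1, 0.3]
opening: 0.0089
grasp_force: 58.8
```

```bash
python3 - <<'E'
from h import *
np.set_printoptions(precision=4,suppress=True)
im,K,T,_=cam('wrist');np.savez('w7',K=K,T=T,im=im)
s=bot.get_obs();print(s['ee_pos'],s['opening'],s['grasp_force'])
M=rot(s['tcp_rot'])
for q in bot.mark_of('wrist','axle_mid'):
    p=onz(K,T,q['location'],s['ee_pos'][2]+.003); print(q['location'],q['confidence'],p,M.T@(p-s['ee_pos']), 'bench',onz(K,T,q['location'],.006))
for p in ([0,0,0],[-.02,0,-.003],[-.052,0,-.003],[.022,0,-.003]): print(p,proj(K,T,s['ee_pos']+M@np.array(p)))
u=proj(K,T,s['ee_pos']+M@np.array([-.035,0,-.003]))
hsv=cv2.cvtColor(im,cv2.COLOR_BGR2HSV)
for r in range(185,330,8): print(r,' '.join('%d/%d'%(hsv[r,c,1],hsv[r,c,2]) for c in range(220,304,6)))
E
```

```text
[ 0.5508 -0.2818  0.1223] 0.00892060989826769 58.867337219417095
[117.7, 122.4] 0.72 [ 0.5723 -0.2033  0.1253] [ 0.0586 -0.0565 -0.0032] bench [ 0.5373 -0.1671  0.006 ]
[258.9, 292.4] 0.71 [ 0.5359 -0.2876  0.1253] [-0.0157 -0.0027 -0.0031] bench [ 0.4681 -0.3273  0.006 ]
[98.4, 267.3] 0.56 [ 0.511  -0.2215  0.1253] [-0.0033 -0.0722 -0.0036] bench [ 0.4208 -0.2016  0.006 ]
[0, 0, 0] [264.9923 257.1948]
[-0.02, 0, -0.003] [264.8379 300.5789]
[-0.052, 0, -0.003] [264.5585 358.6698]
[0.022, 0, -0.003] [265.2609 212.6761]
185 92/177 90/176 92/174 91/166 88/156 90/161 90/167 92/170 91/173 90/175 92/174 94/176 92/167 90/167
193 98/164 100/164 95/161 92/152 91/151 92/163 94/163 97/163 93/170 94/174 93/176 91/176 91/174 91/174
201 94/166 97/165 99/160 96/148 96/144 96/160 96/159 97/161 94/168 101/167 98/169 97/168 95/172 92/172
209 93/167 95/159 96/157 15/34 7/35 7/35 0/34 8/34 15/34 15/35 7/36 94/119 100/160 99/157
217 92/172 91/166 90/158 6/46 6/44 0/45 6/43 11/45 6/45 6/45 0/43 75/75 101/166 98/167
225 92/175 90/167 90/161 6/42 6/43 6/42 6/43 11/45 0/42 6/42 6/43 81/94 96/168 99/168
233 9
[... 472 characters left out ...]
/73 7/36 17/44 25/141 25/135 25/112 26/20 14/74 17/75 21/49 11/24
281 22/23 20/25 41/25 31/25 17/45 24/73 25/144 25/133 23/111 9/28 14/75 11/23 31/25 32/24
289 21/24 12/21 0/24 20/25 18/28 23/77 27/144 23/132 23/109 9/27 20/25 22/23 51/25 29/26
297 20/25 22/23 29/26 33/23 9/28 22/93 23/143 25/131 26/109 12/41 0/21 43/24 21/24 32/24
305 21/24 26/20 31/25 44/23 19/27 24/106 25/142 25/130 24/108 12/41 21/24 35/22 22/23 21/24
313 44/23 22/23 20/26 31/25 19/27 24/107 27/141 24/129 24/105 12/43 16/31 24/21 43/24 31/25
321 36/21 31/25 21/24 21/24 8/33 25/113 25/141 24/128 22/104 12/44 22/35 11/23 0/22 23/22
329 31/25 20/25 46/22 28/27 93/140 25/112 26/140 26/127 25/103 87/152 15/35 0/23 22/23 23/22
```

The axle is held, its shaft centred between the pads. I'll lift it over the vise and turn it towards the washer side.

Call:
{"fn": "arm_command", "kwargs": {
  "series": [
    [0,0,-0.03,0],
    [0.005,-0.009,-0.07,-0.05],
    [0.02,-0.034,-0.11,-0.15],
    [0.038,-0.065,-0.13,-0.25],
    [0.056,-0.096,-0.13,-0.35]
  ]
}}

```text
time: 15.05
ee_pos: [0.5487, -0.1692, 0.2464]
tcp_rot: [179.7, -0.1, 51.0]
wrist_force: [0.9, -0.4, -1.4]
opening: 0.0088
grasp_force: 58.9
```

```bash
python3 go.py .514 .2845 .23 88.4
```

```text
t 15.05 pos [ 0.5487 -0.1692  0.2464] rot [179.7063  -0.1211  50.9908] shift [ 0.3306 -0.3126  0.0155] turn -0.653 F [ 0.8643 -0.4211 -1.365 ] q [-17.1342   8.4179  15.5383  96.8027   0.003  111.8753] open 0.00875010503336209
```

Call:
{"fn": "arm_command", "kwargs": {
  "series": [
    [0.028,-0.026,0,-0.08],
    [0.057,-0.054,0,-0.16],
    [0.087,-0.082,0,-0.24],
    [0.117,-0.11,0,-0.32],
    [0.147,-0.139,0,-0.4]
  ]
}}

```text
time: 15.55
ee_pos: [0.5327, 0.0336, 0.2427]
tcp_rot: [180.0, -0.0, 73.9]
wrist_force: [0.9, 0.1, -0.4]
opening: 0.0089
grasp_force: 58.9
```

```bash
python3 go.py .514 .2845 .23 88.4
```

```text
t 15.55 pos [0.5327 0.0336 0.2427] rot [179.9782  -0.007   73.9074] shift [ 0.2359 -0.0875  0.0127] turn -0.253 F [ 0.9137  0.1327 -0.4079] q [  3.6094   2.9795   9.2421  96.2397  -0.0008 109.702 ] open 0.008860105263455351
```

Call:
{"fn": "arm_command", "kwargs": {
  "series": [
    [0.045,-0.017,0,-0.06],
    [0.09,-0.034,0,-0.12],
    [0.135,-0.051,0,-0.18],
    [0.18,-0.068,0,-0.24],
    [0.215,-0.08,0,-0.25]
  ]
}}

```text
time: 16.05
ee_pos: [0.5158, 0.2635, 0.2426]
tcp_rot: [180.0, -0.0, 88.2]
wrist_force: [0.6, 0.1, -0.8]
opening: 0.0088
grasp_force: 58.9
```

Call:
{"fn": "arm_command", "kwargs": {
  "series": [
    [0.01,0,0,0],
    [0.02,0,0,0],
    [0.025,0,0,0],
    [0.025,0,0,0],
    [0.025,0,0,0]
  ]
}}

```text
time: 16.55
ee_pos: [0.5176, 0.2849, 0.2429]
tcp_rot: [180.0, 0.0, 88.0]
wrist_force: [0.1, -0.8, -0.9]
opening: 0.0087
grasp_force: 58.9
```

```bash
python3 go.py .5143 .2845 .15 88.4
```

```text
t 16.55 pos [0.5176 0.2849 0.2429] rot [179.9899   0.0062  87.9801] shift [-0.0005 -0.0033  0.0929] turn -0.007 F [ 0.0682 -0.7632 -0.8605] q [ 28.8297  11.0376  18.1338  97.0907  -0.0105 120.8495] open 0.00872114903092562
```

Call:
{"fn": "arm_command", "kwargs": {
  "series": [
    [0.01,-0.003,0.04,-0.007],
    [0.01,-0.003,0.08,-0.007],
    [0.01,-0.003,0.12,-0.007],
    [0.01,-0.003,0.155,-0.007],
    [0.01,-0.003,0.175,-0.007]
  ]
}}

```text
time: 17.05
ee_pos: [0.5137, 0.2942, 0.0647]
tcp_rot: [-179.8, 0.1, 88.4]
wrist_force: [0.4, -0.3, 0.1]
opening: 0.0091
grasp_force: 58.9
```

Call:
{"fn": "arm_command", "kwargs": {
  "series": [
    [0,0,0.008,0],
    [0,0,0.011,0],
    [0,0,0.011,0],
    [0,0,0.011,0],
    [0,0,0.011,0]
  ]
}}

```text
time: 17.55
ee_pos: [0.5153, 0.2962, 0.0581]
tcp_rot: [179.9, -0.1, 88.4]
wrist_force: [-0.6, -0.0, -0.3]
opening: 0.0089
grasp_force: 58.9
```

```bash
cat > al.py <<'E'
from h import *
np.set_printoptions(precision=4,suppress=True)
s=bot.get_obs()
ims=[];W=[]
for i in range(3):
    im,K,T,_=cam('wrist');ims.append(im.astype(float)); W+= [q['location'] for q in bot.mark_of('wrist','washer')[:1]]
im=np.mean(ims,0).astype(np.uint8);cv2.imwrite('pics/al_raw.png',im);np.savez('al',K=K,T=T)
M=rot(s['tcp_rot']);p0=s['ee_pos'];print('tcp',p0,s['tcp_rot'],'F',s['wrist_force'])
w=np.mean(W,0);print('washer px',np.round(W,1),'->',onz(K,T,w,.06))
hsv=cv2.cvtColor(im,cv2.COLOR_BGR2HSV)
# shaft: steel-ish low sat bright; print edges per row
for x in (.0,-.012,-.02,-.03,-.04,-.05,-.053,-.058):
    u=proj(K,T,p0+M@np.array([x,0,-.003])); r=int(round(u[1])); 
    if r<384:
        seg=hsv[r,int(u[0])-26:int(u[0])+27]; print(x,np.round(u,1),' '.join('%d/%d'%(a,b) for a,b in seg[::3,1:]))
# brass mask
m=(hsv[...,1]>110)&(hsv[...,0]>8)&(hsv[...,0]<25)&(hsv[...,2]>50)
ys,xs=np.nonzero(m[150:384,200:320]); print('brass',len(xs), (xs.min()+200,xs.max()+200,ys.min()+150,ys.max()+150) if len(xs) else '')
E
python3 al.py
```

```text
tcp [0.5153 0.2962 0.0581] [179.9089  -0.0564  88.4497] F [-0.5552 -0.0134 -0.2905]
  return _methods._mean(a, axis=axis, dtype=dtype,
  ret = ret.dtype.type(ret / rcount)
Traceback (most recent call last):
  File "al.py", line 9, in <module>
    w=np.mean(W,0);print('washer px',np.round(W,1),'->',onz(K,T,w,.06))
                                                        ~~~^^^^^^^^^^^
  File "h.py", line 17, in onz
    o,d=ray(K,T,px); return o+d*(z-o[2])/d[2]
        ~~~^^^^^^^^
  File "h.py", line 15, in ray
    v=np.linalg.inv(K)@[px[0],px[1],1]; d=T[:3,:3]@[v[0],-v[1],-v[2]]; return T[:3,3],d/np.linalg.norm(d)
                        ~~^^^
IndexError: invalid index to scalar variable.
```

Call:
{"fn": "arm_command", "kwargs": {
  "series": [
    [0,0,-0.04,0],
    [0,0,-0.07,0],
    [0,0,-0.08,0],
    [0,0,-0.08,0],
    [0,0,-0.08,0]
  ]
}}

```text
time: 18.35
ee_pos: [0.5144, 0.2957, 0.1354]
tcp_rot: [-179.9, 0.0, 88.5]
wrist_force: [0.5, -0.2, -0.3]
opening: 0.0086
grasp_force: 58.9
```

```bash
python3 al.py
```

```text
tcp [0.5144 0.2957 0.1354] [-179.9306    0.0456   88.4533] F [ 0.4755 -0.222  -0.2813]
  return _methods._mean(a, axis=axis, dtype=dtype,
  ret = ret.dtype.type(ret / rcount)
Traceback (most recent call last):
  File "al.py", line 9, in <module>
    w=np.mean(W,0);print('washer px',np.round(W,1),'->',onz(K,T,w,.06))
                                                        ~~~^^^^^^^^^^^
  File "h.py", line 17, in onz
    o,d=ray(K,T,px); return o+d*(z-o[2])/d[2]
        ~~~^^^^^^^^
  File "h.py", line 15, in ray
    v=np.linalg.inv(K)@[px[0],px[1],1]; d=T[:3,:3]@[v[0],-v[1],-v[2]]; return T[:3,3],d/np.linalg.norm(d)
                        ~~^^^
IndexError: invalid index to scalar variable.
```

```bash
sed -i "s/^w=np.mean.*/if W: print('washer px',np.round(W,1),onz(K,T,np.mean(W,0),.06))\nprint('expect washer',proj(K,T,[.5124,.2175,.06]))/" al.py; python3 al.py
```

```text
tcp [0.5144 0.2957 0.1358] [-179.9312    0.0428   88.4518] F [ 0.2404  0.8724 -1.4235]
expect washer [260.2494 299.5629]
0.0 [260.  254.1] 11/67 15/69 15/68 11/67 0/27 11/24 23/78 22/83 21/85 21/84 21/84 22/82 19/68 13/20 11/47 15/69 15/69 15/68
-0.012 [260.  277.3] 10/25 10/53 14/90 16/65 9/27 0/22 21/74 22/82 21/84 24/85 22/83 22/81 21/60 11/23 18/29 15/85 16/82 0/33
-0.02 [260.  292.2] 32/24 11/23 22/23 20/25 0/27 25/52 26/140 25/144 27/142 25/132 23/120 26/107 23/78 11/24 9/28 22/23 21/24 21/24
-0.03 [260.  310.3] 23/22 0/22 20/25 11/23 0/24 25/82 24/138 27/143 26/139 25/130 24/118 23/102 26/80 9/30 18/29 33/23 10/26 22/23
-0.04 [260.  327.8] 26/20 24/21 31/25 17/61 23/78 26/116 26/136 26/140 26/138 24/127 27/115 26/100 20/76 23/98 24/125 20/50 21/24 12/22
-0.05 [260.  344.7] 33/23 22/23 19/40 26/176 25/184 26/149 25/133 24/137 25/134 24/125 23/112 24/96 20/75 25/134 26/177 24/127 23/22 24/21
-0.053 [260.  349.6] 11/24 12/21 23/56 26/188 26/188 26/186 25/143 26/135 27/133 25/124 23/110 24/94 22/104 22/83 25/51 84/88 22/23 35/22
-0.058 [260.  357.8] 23/22 23/22 12/21 32/24 12/21 31/25 7/38 22/57 24/85 23/90 17/59 7/35 22/23 12/22 12/22 0/21 24/21 22/23
brass 0
```

```bash
python3 - <<'E'
from h import *
np.set_printoptions(precision=4,suppress=True)
for f,box in (('w1',(210,225,270,300)),('w2',(215,230,270,262)),('w3',(180,200,290,280))):
    W=np.load(f+'.npz');K,T=W['K'],W['T']
    im=(W['im'].astype(np.uint8) if f=='w3' else cv2.imread(f'pics/{f}_raw.png'))
    hsv=cv2.cvtColor(im,cv2.COLOR_BGR2HSV)
    m=((hsv[...,1]>125)&(hsv[...,2]>60)).astype(np.uint8)
    x0,y0,x1,y1=box; n,lab,st,cc=cv2.connectedComponentsWithStats(m[y0:y1,x0:x1])
    for i in range(1,n):
        if st[i,4]>60:
            l,t,w,h,a=st[i]; cx=l+x0+(w-1)/2; cy=t+y0+(h-1)/2
            o,d=ray(K,T,(cx,cy)); q=o+d*(.2175-o[1])/d[1]
            print(f,st[i]+[x0,y0,0,0,0],(cx,cy),'z=.06',onz(K,T,(cx,cy),.06),'at y=.2175',q)
    if f=='w3': print(onz(K,T,(234.9,236.3),.06))
E
```

```text
w1 [222 258  35  19 395] (np.float64(239.0), np.float64(267.0)) z=.06 [0.5106 0.2167 0.06  ] at y=.2175 [0.5107 0.2175 0.0615]
w2 [230 238  29  15 269] (np.float64(244.0), np.float64(245.0)) z=.06 [0.5106 0.2171 0.06  ] at y=.2175 [0.5107 0.2175 0.0608]
w3 [210 228  42  21 532] (np.float64(230.5), np.float64(238.0)) z=.06 [0.5107 0.2168 0.06  ] at y=.2175 [0.5108 0.2175 0.0614]
[0.5133 0.218  0.06  ]
```

The washer measures consistently at (0.5107, 0.217), and the held axle matches its expected image line. I'll descend, align, and cut the grip to 25 N so that a catch makes the axle slip rather than force.

Call:
{"fn": "arm_command", "kwargs": {
  "series": [
    [0,-0.0015,0.03,0],
    [0,-0.0015,0.055,0],
    [0,-0.0015,0.07,0],
    [0,-0.0015,0.077,0],
    [0,-0.0015,0.0788,0]
  ],
  "grip_force": 25
}}

```text
time: 19.45
ee_pos: [0.5131, 0.2959, 0.0577]
tcp_rot: [-180.0, 0.0, 88.5]
wrist_force: [-0.0, -0.5, -0.4]
opening: 0.0089
grasp_force: 58.9
```

Call:
{"fn": "arm_command", "kwargs": {
  "series": [
    [-0.006,0,0,0],
    [-0.013,0,0,0],
    [-0.019,0,0,0],
    [-0.023,0,0,0],
    [-0.024,0,0,0]
  ]
}}

```text
time: 19.95
ee_pos: [0.5127, 0.2714, 0.0584]
tcp_rot: [180.0, -0.0, 88.4]
wrist_force: [0.5, -0.3, -0.5]
opening: 0.0094
grasp_force: 58.9
```

Call:
{"fn": "arm_command", "kwargs": {
  "series": [
    [-0.001,0,0,0],
    [-0.0025,0,0,0],
    [-0.004,0,0,0],
    [-0.0055,0,0,0],
    [-0.006,0,0,0]
  ]
}}

```text
time: 20.45
ee_pos: [0.5124, 0.2659, 0.058]
tcp_rot: [-180.0, 0.0, 88.5]
wrist_force: [-1.2, 0.1, -0.5]
opening: 0.0089
grasp_force: 58.9
```

```bash
python3 go.py .5120 .26 .0568 88.4
```

```text
t 20.45 pos [0.5124 0.2659 0.058 ] rot [-179.9961    0.0035   88.4526] shift [-0.0059 -0.0002  0.0012] turn 0.001 F [-1.2393  0.1204 -0.4966] q [ 27.4279   8.8595  -4.8445  76.3011  -0.0012 118.9754] open 0.008878414173248745
```

Call:
{"fn": "arm_command", "kwargs": {
  "series": [
    [0,0,0.001,0],
    [-0.001,0,0.001,0],
    [-0.002,0,0.001,0],
    [-0.003,0,0.001,0],
    [-0.004,0,0.001,0]
  ],
  "hand": 0.0,
  "grip_force": 25
}}

```text
time: 20.95
ee_pos: [0.5124, 0.262, 0.0571]
tcp_rot: [180.0, -0.0, 88.5]
wrist_force: [-0.2, 1.3, 1.8]
opening: 0.0092
grasp_force: 59.2
```

Call:
{"fn": "arm_command", "kwargs": {
  "series": [
    [-0.001,0,0,0],
    [-0.002,0,0,0],
    [-0.003,0,0,0],
    [-0.004,0,0,0],
    [-0.004,0,0,0]
  ]
}}

```text
time: 21.45
ee_pos: [0.5122, 0.2581, 0.0571]
tcp_rot: [180.0, -0.0, 88.5]
wrist_force: [0.1, 2.8, 2.1]
opening: 0.009
grasp_force: 59.3
```

```bash
python3 go.py .5120 .26 .0568 88.4
```

```text
t 21.45 pos [0.5122 0.2581 0.0571] rot [179.9931  -0.0205  88.4528] shift [ 0.0019 -0.0003  0.0003] turn 0.001 F [0.1308 2.8006 2.0777] q [ 26.7323   8.361   -5.5007  76.1225   0.0148 118.2795] open 0.008999895400858698
```

Call:
{"fn": "arm_command", "kwargs": {
  "series": [
    [0,0,-0.0005,0],
    [-0.001,0,-0.0005,0],
    [-0.002,0,-0.0005,0],
    [-0.003,0,-0.0005,0],
    [-0.003,0,-0.0005,0]
  ]
}}

```text
time: 21.95
ee_pos: [0.512, 0.2552, 0.0575]
tcp_rot: [-180.0, -0.0, 88.5]
wrist_force: [0.0, 2.6, 1.7]
opening: 0.0089
grasp_force: 59.2
```

Call:
{"fn": "arm_command", "kwargs": {
  "series": [
    [-0.001,0,0,0],
    [-0.002,0,0,0],
    [-0.003,0,0,0],
    [-0.003,0,0,0],
    [-0.003,0,0,0]
  ]
}}

```text
time: 22.45
ee_pos: [0.5119, 0.2516, 0.0574]
tcp_rot: [-180.0, 0.0, 88.4]
wrist_force: [0.6, 0.0, 1.3]
opening: 0.009
grasp_force: 59.2
```

```bash
python3 go.py .5120 .245 .0568 88.4
```

```text
t 22.45 pos [0.5119 0.2516 0.0574] rot [-179.9886    0.0325   88.4332] shift [-0.0066  0.0002  0.0006] turn 0.001 F [0.568  0.0431 1.3144] q [ 26.1871   7.9787  -5.8919  76.1547  -0.0235 117.7539] open 0.008994013777764367
```

Call:
{"fn": "arm_command", "kwargs": {
  "series": [
    [-0.0015,0,0,0],
    [-0.003,0,0,0],
    [-0.0045,0,0,0],
    [-0.006,0,0,0],
    [-0.006,0,0,0]
  ]
}}

```text
time: 22.95
ee_pos: [0.5118, 0.2457, 0.0575]
tcp_rot: [180.0, 0.0, 88.4]
wrist_force: [-0.9, 1.0, 1.5]
opening: 0.0091
grasp_force: 59.2
```

Call:
{"fn": "arm_command", "kwargs": {
  "series": [
    [-0.0015,0,0,0],
    [-0.003,0,0,0],
    [-0.0045,0,0,0],
    [-0.006,0,0,0],
    [-0.006,0,0,0]
  ]
}}

```text
time: 23.45
ee_pos: [0.5117, 0.2398, 0.0575]
tcp_rot: [180.0, 0.0, 88.4]
wrist_force: [-0.1, 1.3, 3.1]
opening: 0.009
grasp_force: 59.3
```

```bash
python3 go.py .511 .23 .0568 88.4
```

```text
t 23.45 pos [0.5117 0.2398 0.0575] rot [179.9979   0.0079  88.4422] shift [-0.0098 -0.0004  0.0007] turn 0.001 F [-0.1032  1.3404  3.0587] q [ 25.1097   7.2308  -6.7075  76.0634  -0.008  116.6675] open 0.009022418453189487
```

Call:
{"fn": "arm_command", "kwargs": {
  "series": [
    [-0.0015,0,-0.0003,0],
    [-0.003,0,-0.0003,0],
    [-0.0045,0,-0.0003,0],
    [-0.005,0,-0.0003,0],
    [-0.005,0,-0.0003,0]
  ]
}}

```text
time: 23.95
ee_pos: [0.5114, 0.2349, 0.0577]
tcp_rot: [-180.0, 0.0, 88.4]
wrist_force: [-1.7, 2.0, 0.8]
opening: 0.009
grasp_force: 59.1
```

Call:
{"fn": "arm_command", "kwargs": {
  "series": [
    [-0.001,0,0,0],
    [-0.002,0,0,0],
    [-0.003,0,0,0],
    [-0.004,0,0,0],
    [-0.004,0,0,0]
  ]
}}

```text
time: 24.45
ee_pos: [0.5114, 0.2308, 0.0578]
tcp_rot: [-180.0, 0.0, 88.4]
wrist_force: [-1.0, 2.5, 1.0]
opening: 0.0092
grasp_force: 59.1
```

```bash
python3 go.py .511 .23 .0568 88.4
```

```text
t 24.45 pos [0.5114 0.2308 0.0578] rot [-179.9946    0.0118   88.4446] shift [-0.0008 -0.0004  0.001 ] turn 0.001 F [-0.9915  2.4859  1.0105] q [ 24.2929   6.6937  -7.2732  76.0431  -0.0082 115.8483] open 0.009247313069076309
```

Call:
{"fn": "arm_command", "kwargs": {
  "series": [
    [0,0,0,0],
    [0,0,0,0],
    [0,0,0,0],
    [0,0,-0.02,0],
    [0,0,-0.05,0]
  ],
  "hand": 0.045
}}

```text
time: 24.95
ee_pos: [0.5104, 0.2304, 0.1065]
tcp_rot: [-179.8, 0.1, 88.4]
wrist_force: [-0.4, 0.5, 0.5]
opening: 0.0447
grasp_force: 0.0
```

Call:
{"fn": "arm_command", "kwargs": {
  "series": [
    [0.01,0,-0.02,0],
    [0.04,0,-0.02,0],
    [0.055,0,-0.02,0],
    [0.055,0,-0.02,0],
    [0.055,0,-0.02,0]
  ],
  "hand": 0.0
}}

```text
time: 25.45
ee_pos: [0.5125, 0.2857, 0.1269]
tcp_rot: [-179.9, 0.1, 88.5]
wrist_force: [-0.3, -0.6, -0.3]
opening: -0.0004
grasp_force: 0.0
```

```bash
python3 - <<'E'
from h import *
np.set_printoptions(precision=4,suppress=True)
im,K,T,_=cam('wrist');s=bot.get_obs();print(s['time'],s['ee_pos'],s['tcp_rot'],s['opening'],s['wrist_force'])
for t in('axle_mid','washer','eye_shank','yoke'):
    for q in bot.mark_of('wrist',t)[:2]: print(t,np.round(q['location'],1),round(q['confidence'],2),onz(K,T,q['location'],.06))
im,K,T,_=cam('top')
for t in('axle_mid','washer','eye_shank','yoke'):
    for q in bot.mark_of('top',t)[:2]: print(t,np.round(q['location'],1),round(q['confidence'],2),onz(K,T,q['location'],.06))
E
```

```text
25.5 [0.5126 0.2853 0.1271] [-179.9351    0.0613   88.4618] 0.0001370557799407572 [-0.0085 -0.6502 -0.2669]
yoke [262.7 323. ] 0.67 [0.5117 0.1941 0.06  ]
axle_mid [292.7 221.3] 0.63 [ 0.527  -0.1575  0.06  ]
axle_mid [148.8 233.8] 0.4 [0.5112 0.2157 0.06  ]
washer [146.3 236.5] 0.61 [0.5045 0.2222 0.06  ]
eye_shank [158.3 222.8] 0.81 [0.5387 0.1911 0.06  ]
eye_shank [158.9 235.5] 0.35 [0.5056 0.1896 0.06  ]
yoke [156.8 236.6] 0.74 [0.503  0.1951 0.06  ]
```

Call:
{"fn": "arm_command", "kwargs": {
  "series": [
    [0,0,0.03,0],
    [0,0,0.055,0],
    [0,0,0.07,0],
    [0,0,0.076,0],
    [0,0,0.076,0]
  ]
}}

```text
time: 26.45
ee_pos: [0.5127, 0.2858, 0.0515]
tcp_rot: [-180.0, 0.0, 88.5]
wrist_force: [0.8, -0.1, 0.4]
opening: 0.0
grasp_force: 0.0
```

Call:
{"fn": "arm_command", "kwargs": {
  "series": [
    [-0.005,0,0,0],
    [-0.01,0,0,0],
    [-0.014,0,0,0],
    [-0.017,0,0,0],
    [-0.019,0,0,0]
  ]
}}

```text
time: 26.95
ee_pos: [0.5126, 0.2666, 0.0521]
tcp_rot: [180.0, -0.0, 88.4]
wrist_force: [0.4, 0.4, -0.0]
opening: 0.0
grasp_force: 0.0
```

Call:
{"fn": "arm_command", "kwargs": {
  "series": [
    [-0.001,0,0,0],
    [-0.002,0,0,0],
    [-0.003,0,0,0],
    [-0.004,0,0,0],
    [-0.005,0,0,0]
  ]
}}

```text
time: 27.45
ee_pos: [0.5122, 0.2622, 0.0518]
tcp_rot: [-180.0, -0.0, 88.5]
wrist_force: [-0.7, 2.1, 0.4]
opening: 0.0001
grasp_force: 1.1
```

```bash
python3 go.py .511 .236 .051 88.4
```

```text
t 27.45 pos [0.5122 0.2622 0.0518] rot [-179.9969   -0.0231   88.4658] shift [-0.0262 -0.0005  0.0008] turn 0.001 F [-0.6531  2.1205  0.3513] q [ 27.0942   8.7498  -5.6546  75.5873   0.0218 118.6284] open 9.871616324893268e-05
```

Contact at about 2 N. I'll keep pushing gently.

Call:
{"fn": "arm_command", "kwargs": {
  "series": [
    [-0.001,0,0,0],
    [-0.002,0,0,0],
    [-0.003,0,0,0],
    [-0.003,0,0,0],
    [-0.003,0,0,0]
  ]
}}

```text
time: 27.95
ee_pos: [0.5122, 0.259, 0.0519]
tcp_rot: [180.0, -0.0, 88.5]
wrist_force: [-1.5, 3.4, 1.6]
opening: -0.0001
grasp_force: 1.4
```

Call:
{"fn": "arm_command", "kwargs": {
  "series": [
    [-0.001,0,0,0],
    [-0.002,0,0,0],
    [-0.003,0,0,0],
    [-0.003,0,0,0],
    [-0.003,0,0,0]
  ]
}}

```text
time: 28.45
ee_pos: [0.5122, 0.2557, 0.0517]
tcp_rot: [180.0, 0.0, 88.4]
wrist_force: [-0.3, 0.5, 0.7]
opening: -0.0001
grasp_force: 0.3
```

Call:
{"fn": "arm_command", "kwargs": {
  "series": [
    [-0.001,0,0,0],
    [-0.002,0,0,0],
    [-0.003,0,0,0],
    [-0.004,0,0,0],
    [-0.005,0,0,0]
  ]
}}

```text
time: 28.95
ee_pos: [0.512, 0.2509, 0.0518]
tcp_rot: [-180.0, -0.0, 88.5]
wrist_force: [-1.5, 1.2, -0.5]
opening: 0.0
grasp_force: 0.8
```

Call:
{"fn": "arm_command", "kwargs": {
  "series": [
    [-0.001,0,0,0],
    [-0.002,0,0,0],
    [-0.003,0,0,0],
    [-0.004,0,0,0],
    [-0.005,0,0,0]
  ]
}}

```text
time: 29.45
ee_pos: [0.5118, 0.2459, 0.0518]
tcp_rot: [-180.0, -0.0, 88.5]
wrist_force: [-1.1, 1.8, 1.0]
opening: 0.0001
grasp_force: 1.0
```

Call:
{"fn": "arm_command", "kwargs": {
  "series": [
    [-0.001,0,0,0],
    [-0.002,0,0,0],
    [-0.003,0,0,0],
    [-0.004,0,0,0],
    [-0.005,0,0,0]
  ]
}}

```text
time: 29.95
ee_pos: [0.5117, 0.2409, 0.0518]
tcp_rot: [-180.0, 0.0, 88.5]
wrist_force: [-1.6, 1.7, 0.4]
opening: 0.0004
grasp_force: 1.0
```

```bash
python3 go.py .511 .236 .051 88.4
```

```text
t 29.95 pos [0.5117 0.2409 0.0518] rot [-179.9992    0.0004   88.4508] shift [-0.0049 -0.0006  0.0008] turn 0.001 F [-1.5699  1.7014  0.3637] q [ 25.2096   7.4341  -7.1258  75.441   -0.     116.7588] open 0.0003524322009475671
```

Near the end now, so 2–3 mm per call, watching for the force to rise when it seats.

Call:
{"fn": "arm_command", "kwargs": {
  "series": [
    [-0.001,0,0,0],
    [-0.002,0,0,0],
    [-0.003,0,0,0],
    [-0.003,0,0,0],
    [-0.003,0,0,0]
  ]
}}

```text
time: 30.45
ee_pos: [0.5115, 0.2383, 0.0518]
tcp_rot: [-180.0, -0.0, 88.5]
wrist_force: [-2.0, 4.9, 1.6]
opening: 0.0
grasp_force: 2.3
```

Call:
{"fn": "arm_command", "kwargs": {
  "series": [
    [-0.0005,0,0,0],
    [-0.001,0,0,0],
    [-0.0015,0,0,0],
    [-0.0015,0,0,0],
    [-0.0015,0,0,0]
  ]
}}

```text
time: 30.95
ee_pos: [0.5115, 0.238, 0.052]
tcp_rot: [-180.0, -0.2, 88.5]
wrist_force: [-2.4, 10.8, -0.6]
opening: 0.0003
grasp_force: 5.5
```

Call:
{"fn": "arm_command", "kwargs": {
  "series": [
    [-0.0005,0,0,0],
    [-0.001,0,0,0],
    [-0.001,0,0,0],
    [-0.001,0,0,0],
    [-0.001,0,0,0]
  ]
}}

```text
time: 31.45
ee_pos: [0.5114, 0.2379, 0.052]
tcp_rot: [-180.0, -0.3, 88.6]
wrist_force: [-1.6, 16.8, -0.6]
opening: -0.0
grasp_force: 7.9
```

Call:
{"fn": "arm_command", "kwargs": {
  "series": [
    [0.005,0,0,0],
    [0.015,0,0,0],
    [0.03,0,0,0],
    [0.04,0,-0.02,0],
    [0.04,0,-0.06,0]
  ]
}}

```text
time: 31.95
ee_pos: [0.5111, 0.2763, 0.1091]
tcp_rot: [-179.7, 0.2, 88.5]
wrist_force: [0.3, 0.1, -0.1]
opening: 0.0003
grasp_force: 0.0
```

Call:
{"fn": "arm_command", "kwargs": {
  "series": [
    [0,0,-0.03,0],
    [0,0,-0.05,0],
    [0,0,-0.05,0],
    [0,0,-0.05,0],
    [0,0,-0.05,0]
  ]
}}

```text
time: 32.45
ee_pos: [0.5122, 0.2756, 0.1604]
tcp_rot: [-179.9, 0.1, 88.5]
wrist_force: [0.6, -0.8, 0.2]
opening: 0.0003
grasp_force: 0.0
```

```bash
python3 - <<'E'
from h import *
np.set_printoptions(precision=4,suppress=True)
im,K,T,_=cam('wrist');s=bot.get_obs();print(s['time'],s['ee_pos'],s['tcp_rot'])
cv2.imwrite('pics/end_raw.png',im);np.savez('end',K=K,T=T)
for t in('axle_mid','washer','eye_shank','yoke'):
    for q in bot.mark_of('wrist',t)[:2]: print(t,np.round(q['location'],1),round(q['confidence'],2),onz(K,T,q['location'],.06))
hsv=cv2.cvtColor(im,cv2.COLOR_BGR2HSV)
# profile along the axle line at z=.072 (above head edge) and z=.066 (head top)
for y in np.arange(.205,.245,.002):
    u=proj(K,T,[.510+.028*(y-.1925),y,.066]); c,r=np.round(u).astype(int)
    if r<384: print(round(y,3),(c,r),hsv[r,c],end=' ')
b=(hsv[...,1]>125)&(hsv[...,2]>60); b[:, :200]=0; b[:,320:]=0
ys,xs=np.nonzero(b); print('\nbrass',len(xs),[int(v) for v in(xs.min(),xs.max(),ys.min(),ys.max())] if len(xs) else '')
im,K,T,_=cam('top')
for t in('eye_shank',):
    for q in bot.mark_of('top',t)[:1]: print(t,np.round(q['location'],1),onz(K,T,q['location'],.06))
E
```

```text
32.5 [0.5122 0.2754 0.1603] [-179.8939    0.071    88.4601]
eye_shank [300.9 285.2] 0.58 [0.5428 0.1933 0.06  ]
0.205 (np.int64(261), np.int64(277)) [30  8 31] 0.207 (np.int64(261), np.int64(275)) [ 0  0 28] 0.209 (np.int64(261), np.int64(273)) [135  41  25] 0.211 (np.int64(261), np.int64(271)) [140  32  24] 0.213 (np.int64(261), np.int64(268)) [165  20  25] 0.215 (np.int64(261), np.int64(266)) [ 0 12 21] 0.217 (np.int64(261), np.int64(264)) [ 0  0 23] 0.219 (np.int64(261), np.int64(261)) [150  11  24] 0.221 (np.int64(261), np.int64(259)) [120  33  23] 0.223 (np.int64(261), np.int64(257)) [150  21  24] 0.225 (np.int64(261), np.int64(254)) [105  21  24] 0.227 (np.int64(261), np.int64(252)) [ 0 35 22] 0.229 (np.int64(261), np.int64(250)) [90 13 20] 0.231 (np.int64(261), np.int64(247)) [90 12 21] 0.233 (np.int64(261), np.int64(245)) [105  21  24] 0.235 (np.int64(261), np.int64(243)) [120  12  21] 0.237 (np.int64(261), np.int64(240)) [150  11  23] 0.239 (np.int64(261), np.int64(238)) [130  32  24] 0.241 (np.int64(261), np.int64(235)) [30 10 26] 0.243 (np.int64(261), np.int64(233)) [ 0  6 41] 0.245 (np.int64(261), np.int64(230)) [30  6 40] 
brass 19 [317, 319, 276, 293]
eye_shank [157.8 222.1] [0.5405 0.1924 0.06  ]
```

The closed fingers hide the head, so I'll open them clear of everything and check once.

Call:
{"fn": "arm_command", "kwargs": {
  "series": [
    [0,0,-0.01,0],
    [0,0,-0.01,0],
    [0,0,-0.01,0],
    [0,0,-0.01,0],
    [0,0,-0.01,0]
  ],
  "hand": 0.08
}}

```text
time: 33.3
ee_pos: [0.5126, 0.2755, 0.1716]
tcp_rot: [-180.0, 0.0, 88.5]
wrist_force: [-0.2, -0.5, 0.0]
opening: 0.0723
grasp_force: 0.0
```

```bash
python3 - <<'E'
from h import *
np.set_printoptions(precision=4,suppress=True)
im,K,T,_=cam('wrist');s=bot.get_obs();print(s['time'],s['ee_pos'],s['opening'])
for t in('axle_mid','washer','eye_shank','yoke'):
    for q in bot.mark_of('wrist',t)[:2]: print(t,np.round(q['location'],1),round(q['confidence'],2),onz(K,T,q['location'],.06))
hsv=cv2.cvtColor(im,cv2.COLOR_BGR2HSV)
for y in np.arange(.205,.245,.0015):
    print(round(y,4),[tuple(int(v) for v in hsv[tuple(np.round(proj(K,T,[.510+.028*(y-.1925)+dx,y,.066])[::-1]).astype(int))]) for dx in(-.006,0,.006)])
b=((hsv[...,1]>125)&(hsv[...,2]>60)); b[:,:200]=0; b[:,320:]=0
ys,xs=np.nonzero(b); print('brass',len(xs),[int(v) for v in(xs.min(),xs.max(),ys.min(),ys.max())] if len(xs) else '')
print('washer rim top / bottom px',proj(K,T,[.5107,.217,.0725]),proj(K,T,[.5107,.215,.0725]),proj(K,T,[.5107,.217,.0475]),'head end top',proj(K,T,[.511,.225,.066]))
E
```

```text
33.35 [0.5126 0.2754 0.1716] 0.07894030042543942
washer [261.8 256.1] 0.69 [0.5121 0.2144 0.06  ]
eye_shank [299.8 280.5] 0.64 [0.5437 0.1907 0.06  ]
yoke [261.2 276. ] 0.88 [0.5111 0.1959 0.06  ]
0.205 [(16, 76, 81), (17, 25, 70), (18, 46, 67)]
0.2065 [(17, 24, 74), (0, 0, 68), (0, 0, 59)]
0.208 [(30, 7, 73), (0, 4, 69), (0, 4, 61)]
0.2095 [(60, 4, 71), (30, 4, 68), (0, 0, 58)]
0.211 [(30, 4, 71), (30, 5, 56), (120, 5, 56)]
0.2125 [(15, 9, 59), (17, 70, 66), (0, 10, 49)]
0.214 [(18, 152, 126), (18, 158, 145), (18, 141, 101)]
0.2155 [(18, 160, 156), (17, 156, 103), (18, 159, 109)]
0.217 [(18, 162, 101), (17, 110, 88), (18, 155, 87)]
0.2185 [(18, 129, 73), (17, 31, 116), (16, 99, 75)]
0.22 [(15, 77, 66), (15, 7, 72), (15, 8, 67)]
0.2215 [(0, 0, 65), (0, 4, 68), (30, 4, 68)]
0.223 [(0, 4, 70), (0, 4, 70), (120, 4, 70)]
0.2245 [(0, 4, 71), (0, 7, 71), (90, 4, 69)]
0.226 [(0, 7, 71), (0, 4, 69), (30, 9, 57)]
0.2275 [(150, 5, 55), (90, 5, 50), (0, 0, 43)]
0.229 [(60, 7, 36), (135, 14, 37), (150, 8, 33)]
0.2305 [(90, 8, 34), (105, 14, 37), (75, 15, 35)]
0.232 [(60, 8, 33), (120, 8, 34), (0, 0, 34)]
0.2335 [(60, 5, 48), (90, 6, 45), (150, 6, 45)]
0.235 [(0, 4, 63), (150, 5, 48), (0, 4, 63)]
0.2365 [(0, 0, 69), (0, 0, 39), (0, 0, 63)]
0.238 [(0, 0, 68), (150, 5, 55), (30, 4, 65)]
0.2395 [(150, 4, 66), (45, 11, 48), (0, 4, 61)]
0.241 [(30, 4, 63), (0, 0, 50), (0, 0, 52)]
0.2425 [(120, 5, 47), (0, 0, 43), (120, 7, 39)]
0.244 [(60, 7, 35), (120, 7, 35), (90, 8, 33)]
brass 199 [245, 319, 253, 289]
washer rim top / bottom px [260.0189 260.7095] [260.087  262.9786] [260.033  246.5575] head end top [260.1281 247.7869]
```

```bash
python3 -c "
from workcell import bot
print(bot.job_done())"
```

```text
the job is handed in; nothing more can be done
None
```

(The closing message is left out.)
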